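Nest the three beakers after drying

ROBOT

A 6-joint arm with a two-finger parallel gripper is mounted at the origin on the work surface. World frame = base frame: x ahead of the robot, y to its left, z up, the work surface at z = 0. Lengths are in m, angles in rad, forces in N, time in s.
With the tool pointing down it reaches from about 0.35 to 0.875 m from the base axis. Payload 4.2 kg.
Tool frame: the origin (TCP) lies midway between the tips of the shut fingers; the grasp point (between the pads) lies 19 mm behind it; z points along the fingers, x is the direction in which the jaws open and shut, and the axes are right-handed (so a half turn about z gives the same grasp; the last joint's range is limited). The gripper opens to 87 mm and grips with 3 to 60 N. Pads are 19 mm wide; open, the fingers measure 117 mm over their backs; the gripper's body (75 mm by 190 mm) begins 51 mm behind the grasp point.
Start: joints at [-1.024, 0.385, 0.008, 0, -1.194, -0.259], TCP at [0.177, -0.599, 0.223] pointing down, gripper open.
Joint ranges: [-3.14, 3.14], [-1.21, 2.06], [-1.07, 1.41], [-3.16, 2.05], [-2.99, -0.16], [-3.1, 3.1]. Speed limits (rad/s): [2.79, 2.79, 3.14, 3.14, 3.14, 3.14].

INTERFACE

Orientations are given as a unit quaternion [x, y, z, w].
In Python, from rig import status, read_camera, camera_info, job, look_for, mark_of gives the robot as it stands.
- The arm moves only by the shell command python3 -m inch 'ROWS' [FORCE]. ROWS is JSON, a list of rows, each an object of numbers: "x", "y", "z": the shift along the tool's x, y, z in m; "ax", "ay", "az": the turn, a rotation vector about the tool's x, y, z in degrees; "grip": the closure, from -1 (fully open) to 1 (shut). In form: [{"x": .., "y": .., "z": .., "ax": .., "ay": .., "az": .., "grip": ..}, ...]. A call has 1 to 5 rows; each row is the pose to reach, as a shift and turn from the pose measured when the call began, along the tool's axes at that moment; what a row does not reach only later rows make up. A row lasts 1/8 s, in which the tool goes at most 62.5 mm and 10.7 degrees, less where a joint would pass 70% of its speed; a pose out of reach is approached as far as the arm can. A call with a gripper value outside its range is refused whole. The fingers move at their own pace and stop on an object; FORCE is the grip in N (left out, the last holds). Time passes only in rows, so rows that repeat a pose let the fingers close. It gives the time, the measured TCP pose, the force and the opening at its end, in the units of the state.
- status.read_state(): the state, without advancing time (a new reading comes with each control period).
- read_camera(name): name is "side" or "top" or "wrist"; returns the picture (480x640x3 uint8, red, green, blue); there is no depth.
- camera_info(name): a dict with "fov_y" (degrees; the focal length in pixels is half the picture's height over the tangent of half this angle, whatever the lens; pixels are square), "cx", "cy" (the principal point, pixels), "k1" (the pictures are not rectified: a ray, as slopes to the right and down, at radius r is drawn at 1 + k1 r^2 times it, then the intrinsics apply), "xyz" and "orientation" of the camera in the world. Camera axes: x right, y down, z forward; pixel columns grow to the right and rows downward; lengths in m; the calibration is good to about 2 mm. A picture is of the moment at which its call begins: read the wrist's pose just before it. camera_info takes no time and is no camera call; for the wrist camera it gives the pose at the moment of the call.
- job.sign_off(): hands the job in, once; it reports no verdict.
Trained networks look in the newest picture that a camera, given by its name, has taken for a name from the list of things; names that differ only in an ending like _2 or _b are one class to them, and where a whole thing is asked for, a point or a joint stands for the part that bears it (a point fixed in the world has none). Each returns a list of dicts, best first, with "confidence" (0 to 1); they miss things now and then, are a little off and sometimes report something else, mostly with a low value. They report only what shows in the picture. A call takes as long as a camera call. They do not tell look-alikes from the thing itself.
- look_for(thing, camera): "extent" ([left, top, right, bottom] in pixels, round what is visible of it).
- mark_of(thing, camera): "location" ([column, row] in pixels: a listed point, or the origin of a listed thing).
The state is a dict: "clock": time; "joints": joint angles; "joint_vel": joint speeds; "joint_torque": joint torques, N m; "position": TCP position; "tcp_rot": TCP orientation; "ft_force": force on the tool from outside, world axes, zero at the start; "moment": the same for the moment, N m; "gripper_width": finger opening in m.
Only numpy, scipy, OpenCV 4.12 (cv2) and the standard library are available. Lean on these libraries where they do the work, as an engineer would, in place of code of your own. Each camera call takes 0.05 s, during which the arm holds its last target.

TASK

Put the three thick-bottomed beakers away as one upright nest: small (yellow) inside middle (blue), middle inside large (grey), each standing flat on the floor of the next. First stand the middle beaker, which lies on the drying cradle, upright on the bench and let go of it; the small one is wrongly in the large one and has to come out. Set everything down gently, leave the large beaker where it is, and do not disturb the other things on the bench.

Things in the scene. Friction and masses are not known exactly. Their poses are not given: they have to be found in the camera images.
- large_mid (a point): centre (half-way up) of the large beaker: grey plastic, straight round walls, outside diameter 76 mm, inside diameter 68 mm, height 78 mm, inner floor 24 mm above its underside, 0.6 kg. It stands upright on the bench; z axis up towards its mouth.
- middle_mid (a point): centre (half-way along) of the middle beaker: blue plastic, straight round walls, outside diameter 60 mm, inside diameter 52 mm, height 78 mm, inner floor 24 mm above its underside, 0.16 kg. Its own z axis points from its underside to its mouth. At first it lies on its side on the cradle, z axis level, axis 50 mm above the bench. Standing in the large beaker its rim is 24 mm above the large one's rim.
- small_mid (a point): centre (half-way up) of the small beaker: yellow plastic, straight round walls, outside diameter 44 mm, inside diameter 38 mm, height 74 mm, inner floor 8 mm above its underside, 0.09 kg. z axis towards its mouth. At first it stands upright on the floor of the large beaker, its rim 20 mm above the large one's rim; in the middle beaker its rim is likewise 20 mm above the middle one's rim.
- cradle_axis (a point): fixed drying cradle: white plate 100 x 75 x 6 mm, two level steel rails 110 mm long, 10 mm thick, 36 mm apart, tops 25 mm above the bench. The point lies on the lying beaker's axis, 50 mm above the bench, over the plate's middle; x along the rails towards the beaker's mouth, z up. Half-way between cradle and large beaker the bench is free (70 mm all round) to stand a beaker down.
Mind the look-alikes: they are no part of the job. What is meant by the part that bears middle_mid is not red, and is the larger of those in its own colour.

How it is judged:
On the way:
1. the middle beaker stands upright on the bench, let go (angle between middle_mid's own z axis and vertical below 0.08 rad and height (world z) of middle_mid below 0.046 m and contact force between the fingers and middle below 0.1 N), for 0.2 s.
At the end, for the whole second after the job is handed in: The middle beaker stands on the floor of the large one and the small beaker on the floor of the middle one (centres within 9 mm sideways, heights within 4 mm of fully down), all three upright within about 3 degrees, at rest and released, the large beaker on the bench (horizontal distance between middle_mid and large_mid below 0.009 m and z of middle_mid in the frame of large_mid between 0.02 and 0.028 m and horizontal distance between small_mid and middle_mid below 0.009 m and z of small_mid in the frame of middle_mid between 0.018 and 0.026 m and angle between each of large_mid, middle_mid, small_mid's own z axis and vertical below 0.06 rad and height (world z) of large_mid below 0.043 m and linear speed of each of middle, small, large below 0.02 m/s); the robot touches nothing.
It fails at once if the large beaker was moved more than 30 mm or tipped (distance of large_mid from where it was at the start of the episode above 0.03 m or angle between large_mid's own z axis and vertical above 0.3 rad).
It fails at once if the middle beaker was dropped (contact force between middle and anything else below 0.02 N and linear speed of middle above 0.5 m/s).
It fails at once if the small beaker was dropped (contact force between small and anything else below 0.02 N and linear speed of small above 0.5 m/s).
It fails at once if a beaker was pressed hard into the next (over 40 N) (contact force between middle and large above 40 N or contact force between small and middle above 40 N).
It fails at once if another thing on the bench was disturbed (moved more than 25 mm) (distance of any of reagent, jar, vial, mug, marker, carton, tray from where it was at the start of the episode above 0.025 m).
It also fails if it takes over 72 s, if anything falls off the work surface, if the arm or the gripper's body presses on something with over 40 N, if the wrist force passes 120 N, or if a joint passes its speed limit or range.

## Working session

There is one attempt and no reset: what is moved stays moved. The work goes in short steps, Python scripts to look and compute and a shell command to move; the robot and the scene stay as the last step left them, time stands still between calls to the robot, and variables do not carry over. Pictures are saved under pics/ and viewed, and the job is handed in when it is done.

```bash
ls; mkdir -p pics; python3 - <<'E'
from rig import status, read_camera, camera_info, job, look_for, mark_of
import cv2
print(status.read_state())
for c in ["side","top","wrist"]:
    print(c,camera_info(c))
    im=read_camera(c); cv2.imwrite(f"pics/{c}0.png",im[:,:,::-1])
    for t in ["large_mid","middle_mid","small_mid","cradle_axis"]:
        print(t,[( [round(v) for v in d["location"]],round(d["confidence"],2)) for d in mark_of(t,c)])
print(status.read_state()["clock"])
E
```

```text
pics
{'clock': 0.0, 'joints': array([-1.02442350e+00,  3.85550940e-01,  6.62926655e-03, -5.24390337e-04,
       -1.19403613e+00, -2.58604216e-01]), 'joint_vel': array([-0.00108374,  0.00139173,  0.0010641 , -0.00113894, -0.00067698,
       -0.0009564 ]), 'joint_torque': array([ 5.32619797e-04, -3.90663707e+01,  1.87412900e+01,  4.21992704e+00,
        1.10541290e-02, -1.82595300e-04]), 'position': array([ 0.17723201, -0.59870142,  0.2214606 ]), 'tcp_rot': array([ 5.98486145e-01,  8.01132391e-01,  6.29838226e-04, -9.11419575e-04]), 'ft_force': array([-0.87527194, -0.17655575, -1.3841757 ]), 'moment': array([ 0.02912592,  0.00397874, -0.02097708]), 'gripper_width': 0.08689444365084872}
side {'fov_y': 53.777404486436836, 'cx': 315.87926789265384, 'cy': 233.30366831983773, 'k1': -0.08455818063446911, 'xyz': array([ 0.12299024, -0.52782216,  0.50905521]), 'orientation': array([ 0.83543204, -0.2889287 ,  0.14825892, -0.44338787])}
large_mid [([267, 183], 0.67)]
middle_mid [([511, 338], 0.95), ([348, 398], 0.81), ([400, 319], 0.78)]
small_mid [([267, 171], 0.66)]
cradle_axis []
top {'fov_y': 52.59736839709163, 'cx': 317.80075537040165, 'cy': 243.5351679895489, 'k1': -0.08251777391765175, 'xyz': array([ 0.33180504, -0.04166109,  0.87177162]), 'orientation': array([-0.69845728,  0.70873499, -0.06165272,  0.0777887 ])}
large_mid [([177, 207], 0.88)]
middle_mid [([458, 311], 0.92), ([489, 184], 0.92), ([439, 242], 0.82), ([176, 207], 0.59)]
small_mid []
cradle_axis []
wrist {'fov_y': 68.12817891380051, 'cx': 320.38167112560427, 'cy': 238.6539628076211, 'k1': 8.603160748896719e-05, 'xyz': array([ 0.10661507, -0.62036958,  0.38420433]), 'orientation': array([0.59322835, 0.7937505 , 0.1076908 , 0.08026809])}
large_mid []
middle_mid []
small_mid []
cradle_axis []
0.75
```

View pics/side0.png

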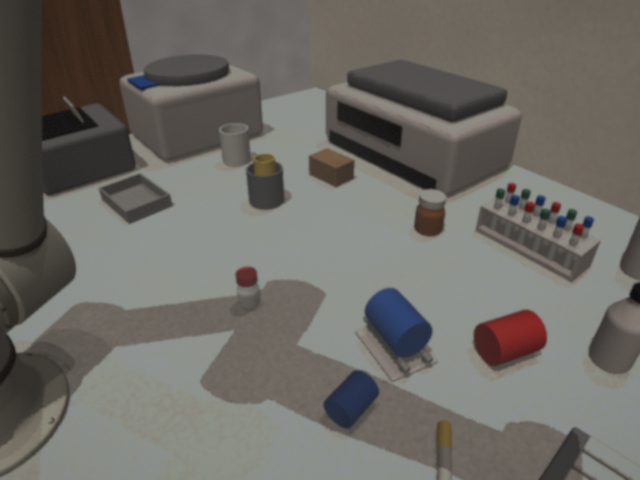

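View pics/top0.png

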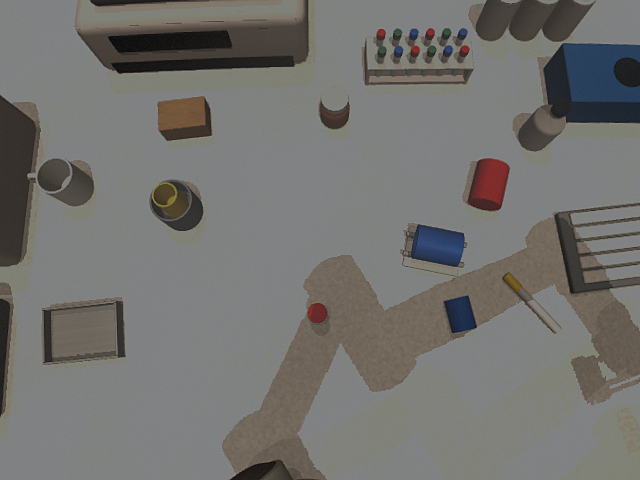

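Both pictures show three candidates for the middle beaker:
- The blue one on the cradle, at top (439,242) and side (400,319).
- A smaller dark-blue one lying on the bench, at top (458,311) and side (348,398).
- A red one, at top (489,184) and side (511,338).

I choose the blue one on the cradle, since it is not red and is the larger of the blues. The large beaker holding the yellow one is at top (175,203). Next I'll check the choice in a close crop and measure.

```bash
cat > h.py <<'E'
import numpy as np, cv2
from scipy.spatial.transform import Rotation as R
from rig import status, read_camera, camera_info, job, look_for, mark_of
def cam(info):
    f=240/np.tan(np.radians(info["fov_y"]/2)); return f,info["cx"],info["cy"],info["k1"],np.array(info["xyz"]),R.from_quat(info["orientation"]).as_matrix()
def ray(info,px):
    f,cx,cy,k,p,M=cam(info); d=np.array([(px[0]-cx)/f,(px[1]-cy)/f]); u=d.copy()
    for _ in range(20): u=d/(1+k*(u@u))
    v=M@np.array([u[0],u[1],1]); return p,v
def onz(info,px,z):
    p,v=ray(info,px); return p+v*(z-p[2])/v[2]
def proj(info,P):
    f,cx,cy,k,p,M=cam(info); P=np.atleast_2d(P); c=(P-p)@M; u=c[:,:2]/c[:,2:]; r=(u**2).sum(1,keepdims=True); u=u*(1+k*r)
    return u*f+np.array([cx,cy])
def circ(c,r,ax=(0,0,1),n=60):
    ax=np.array(ax,float); a=np.cross(ax,[0.3,0.5,0.81]); a/=np.linalg.norm(a); b=np.cross(ax,a); t=np.linspace(0,2*np.pi,n)[:,None]
    return np.array(c)+r*(np.cos(t)*a+np.sin(t)*b)
def draw(im,info,pts,col):
    cv2.polylines(im,[np.round(proj(info,pts)*8).astype(int)],True,col,1,cv2.LINE_AA,3)
def crop(im,x,y,w,h,s): return cv2.resize(im[y:y+h,x:x+w],None,fx=s,fy=s,interpolation=cv2.INTER_CUBIC)
E
python3 - <<'E'
from h import *
s=cv2.imread("pics/side0.png");t=cv2.imread("pics/top0.png")
a=crop(t,380,200,120,150,4);b=crop(s,310,270,130,170,3.5)
H=max(a.shape[0],b.shape[0]); o=np.zeros((600,480+455,3),np.uint8);o[:600,:480]=a;o[:595,480:]=b
o=cv2.convertScaleAbs(cv2.resize(o,(800,513)),alpha=1.8); cv2.imwrite("pics/c1.png",o)
I=camera_info("top");S=camera_info("side")
for n,px,z in [("mid",(439,242),.05),("rail ends L",(404,243),.02),("large rim",(171,202),.078),("small",(166,194),.1),("dark",(460,314),.03),("red",(489,184),.03)]:
    print(n,onz(I,px,z).round(4))
for n,px,z in [("mid",(400,319),.05),("large",(267,183),.039),("smallrim",(264,162),.098)]:
    print(n,onz(S,px,z).round(4))
E
```

```text
mid [ 0.4956 -0.233   0.05  ]
rail ends L [ 0.5008 -0.1772  0.02  ]
large rim [0.5682 0.2278 0.078 ]
small [0.5758 0.2297 0.1   ]
dark [ 0.3726 -0.2667  0.03  ]
red [ 0.6055 -0.3361  0.03  ]
mid [ 0.4961 -0.229   0.05  ]
large [0.5789 0.2314 0.039 ]
smallrim [0.5653 0.2144 0.098 ]
```

View pics/c1.png

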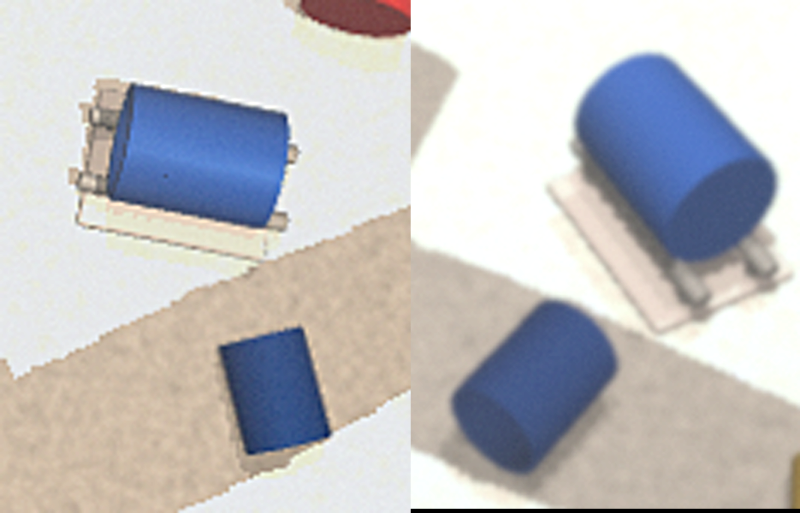

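```bash
cat >> h.py <<'E'
def cylhull(info,c,ax,r,h,shape=(480,640),S=4):
    ax=np.array(ax)/np.linalg.norm(ax); P=np.vstack([circ(np.array(c)+ax*h/2,r,ax),circ(np.array(c)-ax*h/2,r,ax)])
    p=proj(info,P); return cv2.convexHull(p.astype(np.float32))
def sil(info,c,ax,r,h):
    m=np.zeros((480*2,640*2),np.uint8); cv2.fillPoly(m,[np.round((cylhull(info,c,ax,r,h)+.5)*2*16-8).astype(int)],255,cv2.LINE_8,4)
    return cv2.resize(m,(640,480),interpolation=cv2.INTER_AREA)/255.
E
python3 - <<'E'
from h import *
from scipy.optimize import minimize
T=camera_info("top");S=camera_info("side")
ms=[]
for n,I,seed in [("top",T,(440,245)),("side",S,(400,315))]:
    im=cv2.imread(f"pics/{n}0.png"); b,g,r=[im[:,:,i].astype(int) for i in range(3)]
    m=((b-r>25)).astype(np.uint8); k,l=cv2.connectedComponents(m); m=(l==l[seed[1],seed[0]]); print(n,m.sum()); ms.append((I,m.astype(float)))
def cost(v,which):
    return sum(np.abs(sil(ms[i][0],[v[0],v[1],.05],[-np.sin(v[2]),np.cos(v[2]),0],.03,.078)-ms[i][1]).sum() for i in which)
for w in [(0,),(1,),(0,1)]:
    best=min((minimize(cost,[.496,-.232,y],args=(w,),method="Nelder-Mead",options=dict(initial_simplex=np.array([[.496,-.232,y],[.501,-.232,y],[.496,-.227,y],[.496,-.232,y+.15]]),xatol=1e-4)) for y in (-.3,-.1,.1)),key=lambda q:q.fun)
    print(w,best.x.round(4),best.fun)
M=R.from_quat(status.read_state()["tcp_rot"]).as_matrix(); W=camera_info("wrist"); print(M.T.dot(W["xyz"]-status.read_state()["position"]).round(4), (M.T@R.from_quat(W["orientation"]).as_matrix()).round(3))
E
```

```text
top 1576
side 2689
(0,) [ 0.49   -0.2292 -0.2562] 191.6235294117647
(1,) [ 0.4937 -0.2268 -0.2773] 329.3176470588235
(0, 1) [ 0.4918 -0.2294 -0.258 ] 553.4313725490197
[-0.0002 -0.0739 -0.1617] [[ 1.    -0.001  0.   ]
 [ 0.001  0.964  0.266]
 [-0.    -0.266  0.964]]
```

```bash
python3 -m inch '[{"x":0.1,"y":0.15,"az":50,"grip":-1},{"x":0.265,"y":0.405,"z":0.02,"az":121,"grip":-1},{"x":0.265,"y":0.405,"z":0.02,"az":121,"grip":-1},{"x":0.265,"y":0.405,"z":0.02,"az":121,"grip":-1},{"x":0.265,"y":0.405,"z":0.02,"az":121,"grip":-1}]' 20
```

```text
invalid input at $[0]: expected keys x, y, z, ax, ay, az, grip
```

All keys are needed.

```bash
python3 -m inch '[{"x":0.265,"y":0.405,"z":0.02,"ax":0,"ay":0,"az":121,"grip":-1},{"x":0.265,"y":0.405,"z":0.02,"ax":0,"ay":0,"az":121,"grip":-1},{"x":0.265,"y":0.405,"z":0.02,"ax":0,"ay":0,"az":121,"grip":-1},{"x":0.265,"y":0.405,"z":0.02,"ax":0,"ay":0,"az":121,"grip":-1},{"x":0.265,"y":0.405,"z":0.02,"ax":0,"ay":0,"az":121,"grip":-1}]' 20; cat >> h.py <<'E'
def go(P,Rm,turns=0):
    s=status.read_state(); M=R.from_quat(s["tcp_rot"]).as_matrix(); d=M.T@(np.array(P)-s["position"]); rv=np.degrees(R.from_matrix(M.T@Rm).as_rotvec())
    print("clock",round(s["clock"],2),"shift",d.round(4),"rot",rv.round(1),"pos",s["position"].round(4),"J",s["joints"].round(2),"w",round(s["gripper_width"],4),"F",s["ft_force"].round(1))
def frame(x,z):
    x=np.array(x,float);z=np.array(z,float);z/=np.linalg.norm(z);x=x-z*(x@z);x/=np.linalg.norm(x);return np.c_[x,np.cross(z,x),z]
E
python3 -c "
from h import *
go([.492,-.23,.2],frame([.967,-.255,0],[0,0,-1]))"
```

```text
clock: 1.38
position: [0.3637, -0.3813, 0.2112]
tcp_rot: [0.878, 0.479, 0.0, 0.0]
ft_force: [0.2, -0.9, 0.5]
gripper_width: 0.0872
clock 1.38 shift [0.1966 0.026  0.0112] rot [ 0. -0. 72.] pos [ 0.3637 -0.3813  0.2112] J [-0.5   0.23 -0.25  0.   -1.09 -1.64] w 0.0872 F [ 0.2 -0.9  0.5]
```

```bash
cat > kin.py <<'E'
from h import *
def rx(a): return R.from_rotvec([a,0,0]).as_matrix()
def ry(a): return R.from_rotvec([0,a,0]).as_matrix()
def rz(a): return R.from_rotvec([0,0,a]).as_matrix()
J0=np.array([-1.0244,.3855,.0066,0,-1.194,-.2586]); Q0=R.from_quat([.598486,.801132,.00063,-.00091]).as_matrix()
def A(J,s4): return rz(J[0])@ry(J[1]-J[2])@rx(s4*J[3])@ry(-J[4])@rx(-J[5])
C=A(J0,1).T@Q0
def wrist(Rm,J1,p,s4):
    W=(rz(J1)@ry(p)).T@Rm@C.T   # = rx(s4 J4) ry(-J5) rx(-J6)
    b=np.arccos(np.clip(W[0,0],-1,1)) # -J5=b>0
    # W[:,0]=(cos b, sin(a) sin b, -cos(a) sin b); W[0,:]=(cb, sb sin c, sb cos c)
    a=np.arctan2(W[1,0],-W[2,0]); c=np.arctan2(W[0,1],W[0,2])
    return s4*a,-b,-c
E
python3 - <<'E'
from kin import *
s=status.read_state();print((A(s["joints"],1)@C-R.from_quat(s["tcp_rot"]).as_matrix()).round(3).max())
u=np.array([.255,.967,0])
for opt in (1,-1):
  x=opt*np.array([.967,-.255,0])
  for tilt in (0,20,30,45):
    t=np.radians(tilt)
    for nm,z,P in (("init",-np.cos(t)*np.array([0,0,1])-np.sin(t)*u,np.array([.495,-.21,.05])),("fin",np.cos(t)*u-np.sin(t)*np.array([0,0,1]),np.array([.533,0,.055]))):
      Rm=frame(x,z); wc=P-.25*Rm[:,2]; J1=np.arctan2(wc[1],wc[0])
      print(opt,tilt,nm,wc.round(2),[round(v,2) for p in (.3,.6) for v in (J1,)+wrist(Rm,J1,p,1)])
E
```

```text
0.001
1 0 init [ 0.5  -0.21  0.3 ] [np.float64(-0.4), np.float64(0.0), np.float64(-1.27), np.float64(-3.0), np.float64(-0.4), np.float64(0.0), np.float64(-0.97), np.float64(-3.0)]
1 0 fin [ 0.47 -0.24  0.06] [np.float64(-0.48), np.float64(1.51), np.float64(-1.78), np.float64(-2.83), np.float64(-0.48), np.float64(1.45), np.float64(-1.75), np.float64(-2.53)]
1 20 init [ 0.52 -0.13  0.28] [np.float64(-0.24), np.float64(-0.36), np.float64(-1.3), np.float64(3.02), np.float64(-0.24), np.float64(-0.41), np.float64(-1.02), np.float64(2.9)]
1 20 fin [ 0.47 -0.23  0.14] [np.float64(-0.45), np.float64(1.18), np.float64(-1.64), np.float64(-2.79), np.float64(-0.45), np.float64(1.18), np.float64(-1.52), np.float64(-2.52)]
1 30 init [ 0.53 -0.09  0.27] [np.float64(-0.17), np.float64(-0.53), np.float64(-1.36), np.float64(2.91), np.float64(-0.17), np.float64(-0.59), np.float64(-1.1), np.float64(2.74)]
1 30 fin [ 0.48 -0.21  0.18] [np.float64(-0.41), np.float64(1.03), np.float64(-1.55), np.float64(-2.81), np.float64(-0.41), np.float64(1.05), np.float64(-1.4), np.float64(-2.55)]
1 45 init [ 0.54 -0.04 
[... 1074 characters left out ...]
.09  0.27] [np.float64(-0.17), np.float64(-0.54), np.float64(-1.36), np.float64(-0.23), np.float64(-0.17), np.float64(-0.59), np.float64(-1.1), np.float64(-0.4)]
-1 30 fin [ 0.48 -0.21  0.18] [np.float64(-0.41), np.float64(1.03), np.float64(-1.55), np.float64(0.34), np.float64(-0.41), np.float64(1.05), np.float64(-1.4), np.float64(0.6)]
-1 45 init [ 0.54 -0.04  0.23] [np.float64(-0.07), np.float64(-0.77), np.float64(-1.49), np.float64(-0.34), np.float64(-0.07), np.float64(-0.81), np.float64(-1.28), np.float64(-0.56)]
-1 45 fin [ 0.49 -0.17  0.23] [np.float64(-0.34), np.float64(0.79), np.float64(-1.41), np.float64(0.27), np.float64(-0.34), np.float64(0.85), np.float64(-1.21), np.float64(0.5)]
```

```bash
python3 - <<'E'
from h import *
u=np.array([.255,.967,0]);t=np.radians(40);z=-np.cos(t)*np.array([0,0,1])-np.sin(t)*u
Rm=frame([-.967,.255,0],z); G=np.array([.497,-.211,.05])
go(G+(.019-.13)*Rm[:,2],Rm)
E
```

```text
clock 1.38 shift [ 0.2832 -0.0022  0.0761] rot [  27.3  -37.4 -103. ] pos [ 0.3637 -0.3813  0.2112] J [-0.5   0.23 -0.25  0.   -1.09 -1.64] w 0.0872 F [ 0.2 -0.9  0.5]
```

```bash
python3 -m inch '[{"x":0.28,"y":0,"z":0,"ax":27.3,"ay":-37.4,"az":-103,"grip":-1},{"x":0.28,"y":0,"z":0,"ax":27.3,"ay":-37.4,"az":-103,"grip":-1},{"x":0.28,"y":0,"z":0,"ax":27.3,"ay":-37.4,"az":-103,"grip":-1},{"x":0.28,"y":0,"z":0,"ax":27.3,"ay":-37.4,"az":-103,"grip":-1},{"x":0.28,"y":0,"z":0,"ax":27.3,"ay":-37.4,"az":-103,"grip":-1}]' 20; python3 - <<'E'
from h import *
u=np.array([.255,.967,0]);t=np.radians(40);z=-np.cos(t)*np.array([0,0,1])-np.sin(t)*u
Rm=frame([-.967,.255,0],z); G=np.array([.497,-.211,.05])
go(G+(.019-.13)*Rm[:,2],Rm)
E
```

```text
clock: 2.0
position: [0.5172, -0.1432, 0.2113]
tcp_rot: [0.58, 0.793, -0.185, -0.023]
ft_force: [-0.6, -0.2, 0.3]
gripper_width: 0.0873
clock 2.0 shift [0.0153 0.0229 0.0712] rot [ 14.3 -19.3 -53.3] pos [ 0.5172 -0.1432  0.2113] J [ 0.16  0.36 -0.2   0.23 -1.32 -1.52] w 0.0873 F [-0.6 -0.2  0.3]
```

```bash
python3 -m inch '[{"x":0.015,"y":0.023,"z":0.03,"ax":14.3,"ay":-19.3,"az":-53.3,"grip":-1},{"x":0.015,"y":0.023,"z":0.071,"ax":14.3,"ay":-19.3,"az":-53.3,"grip":-1},{"x":0.015,"y":0.023,"z":0.071,"ax":14.3,"ay":-19.3,"az":-53.3,"grip":-1},{"x":0.015,"y":0.023,"z":0.071,"ax":14.3,"ay":-19.3,"az":-53.3,"grip":-1},{"x":0.015,"y":0.023,"z":0.071,"ax":14.3,"ay":-19.3,"az":-53.3,"grip":-1}]' 20; python3 - <<'E'
from kin import *
u=np.array([.255,.967,0]);t=np.radians(40);z=-np.cos(t)*np.array([0,0,1])-np.sin(t)*u
Rm=frame([-.967,.255,0],z); G=np.array([.497,-.211,.05])
go(G+(.019-.13)*Rm[:,2],Rm)
s=status.read_state();
for q in (1,-1): print(q,abs(A(s["joints"],q)@C-R.from_quat(s["tcp_rot"]).as_matrix()).max().round(3))
W=camera_info("wrist");im=np.ascontiguousarray(read_camera("wrist")[:,:,::-1]);cv2.imwrite("pics/w1.png",im)
E
```

```text
clock: 2.62
position: [0.5161, -0.1419, 0.1351]
tcp_rot: [0.162, 0.929, -0.329, -0.043]
ft_force: [0.1, -0.6, 1.2]
gripper_width: 0.087
clock 2.62 shift [ 0.0008 -0.0003  0.0003] rot [ 1.2 -1.6 -4.4] pos [ 0.5161 -0.1419  0.1351] J [ 0.3   0.45 -0.52  0.61 -1.11 -1.07] w 0.087 F [ 0.1 -0.6  1.2]
1 0.985
-1 0.0
```

View pics/w1.png

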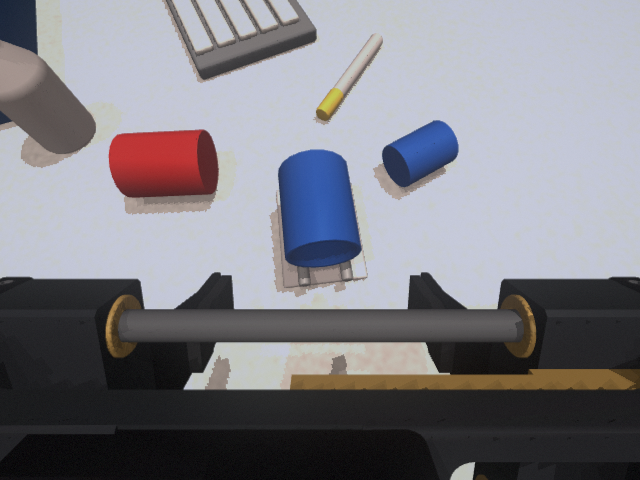

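```bash
python3 - <<'E'
from h import *
from scipy.optimize import minimize
im=cv2.imread("pics/w1.png");W=camera_info("wrist")
b,g,r=[im[:,:,i].astype(int) for i in range(3)]
m=((b-r>35)).astype(np.uint8); k,l=cv2.connectedComponents(m); m=(l==l[200,320]).astype(float); print(m.sum())
def cost(v): return np.abs(sil(W,[v[0],v[1],.05],[-np.sin(v[2]),np.cos(v[2]),0],.03,.078)-m).sum()
best=min((minimize(cost,[.496,-.232,y],method="Nelder-Mead",options=dict(initial_simplex=np.array([[.496,-.232,y],[.501,-.232,y],[.496,-.227,y],[.496,-.232,y+.15]]),xatol=1e-5)) for y in (-.35,-.2,-.1)),key=lambda q:q.fun)
print(best.x.round(4),best.fun); x,y,a=best.x
u=np.array([-np.sin(a),np.cos(a),0])
for i in(-1,1): draw(im,W,circ(np.array([x,y,.05])+i*.039*u,.03,u),(0,255,255))
draw(im,W,circ(np.array([x,y,.05])+.039*u,.026,u),(0,255,0))
o=crop(im,260,130,120,170,3.5);cv2.imwrite("pics/c2.png",cv2.convertScaleAbs(o,alpha=1.4))
im=cv2.imread("pics/w1.png");o=crop(im,270,220,110,80,7);cv2.imwrite("pics/c3.png",cv2.convertScaleAbs(o,alpha=1.8))
E
```

```text
7979.0
[ 0.4881 -0.2309 -0.2188] 380.50588235294117
```

View pics/c2.png

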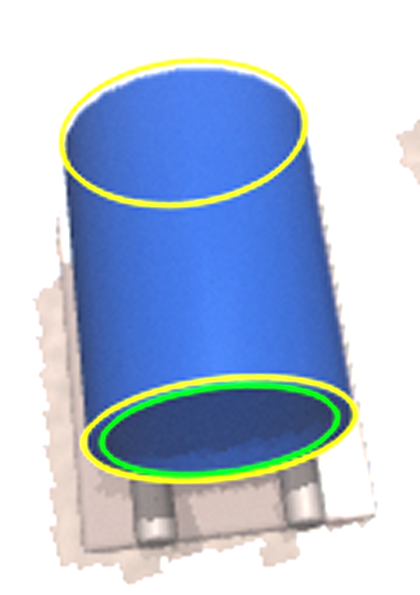

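View pics/c3.png

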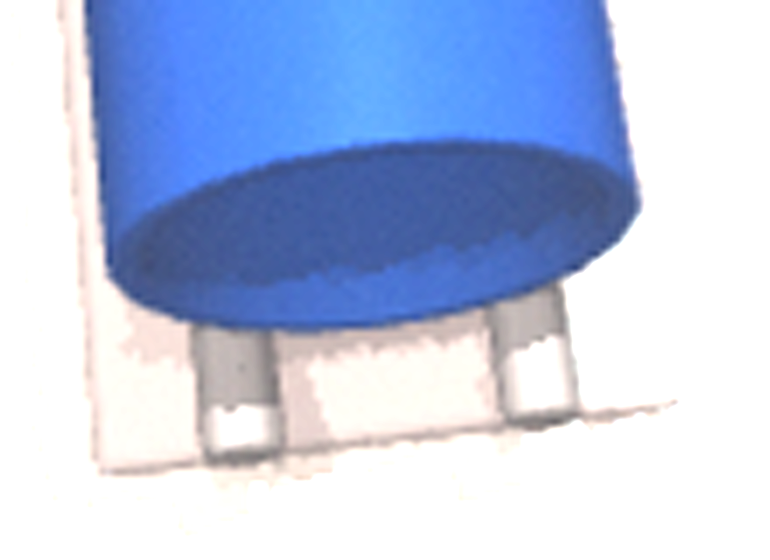

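The end facing the hand, at (320,252), is the open mouth: light falls into its interior and a rim shows. The mouth therefore points to +y, and the choice of beaker is confirmed.

```bash
python3 - <<'E'
from h import *
u=np.array([.233,.9725,0]);t=np.radians(40);z=-np.cos(t)*np.array([0,0,1])-np.sin(t)*u
Rm=frame([-.9725,.233,0],z); G=np.array([.4947,-.2116,.05])
go(G+(.019)*Rm[:,2],Rm)
E
```

```text
clock 2.67 shift [-0.0026 -0.0036  0.1303] rot [ 1.  -2.4 -5. ] pos [ 0.5146 -0.1417  0.1345] J [ 0.3   0.45 -0.53  0.61 -1.11 -1.07] w 0.0872 F [-1.7  0.2 -1.4]
```

```bash
python3 -m inch '[{"x":-0.003,"y":-0.004,"z":0.03,"ax":1,"ay":-2.4,"az":-5,"grip":-1},{"x":-0.003,"y":-0.004,"z":0.07,"ax":1,"ay":-2.4,"az":-5,"grip":-1},{"x":-0.003,"y":-0.004,"z":0.1,"ax":1,"ay":-2.4,"az":-5,"grip":-1},{"x":-0.003,"y":-0.004,"z":0.13,"ax":1,"ay":-2.4,"az":-5,"grip":-1},{"x":-0.003,"y":-0.004,"z":0.13,"ax":1,"ay":-2.4,"az":-5,"grip":-1}]' 25; python3 - <<'E'
from h import *
im=np.ascontiguousarray(read_camera("wrist")[:,:,::-1]);cv2.imwrite("pics/w2.png",im)
u=np.array([.233,.9725,0]);t=np.radians(40);z=-np.cos(t)*np.array([0,0,1])-np.sin(t)*u
Rm=frame([-.9725,.233,0],z); G=np.array([.4947,-.2116,.05])
go(G+(.019)*Rm[:,2],Rm)
E
```

```text
clock: 3.3
position: [0.4904, -0.2252, 0.035]
tcp_rot: [0.112, 0.933, -0.34, -0.042]
ft_force: [0.2, -0.3, -0.5]
gripper_width: 0.0866
clock 3.35 shift [ 0.0004  0.001  -0.0001] rot [ 0.  -0.1 -0.2] pos [ 0.492  -0.2244  0.036 ] J [ 0.11  0.55 -0.76  0.98 -0.82 -1.23] w 0.0869 F [0.4 0.3 0.7]
```

View pics/w2.png

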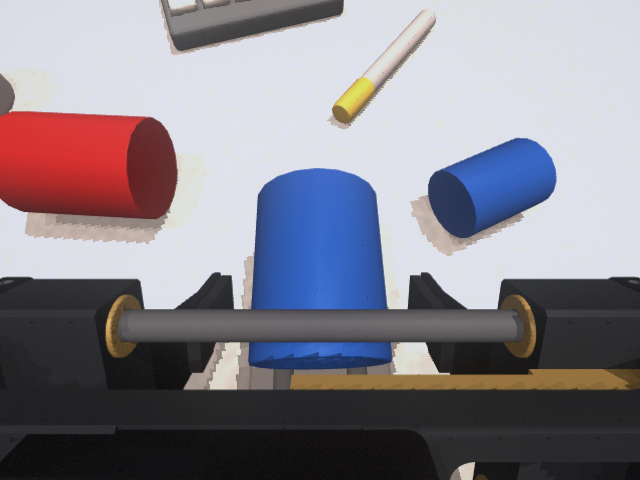

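The beaker (columns 250–390) is centred between the fingers and its axis is vertical in the picture, so I can close.

```bash
python3 -m inch '[{"x":0,"y":0,"z":0,"ax":0,"ay":0,"az":0,"grip":1},{"x":0,"y":0,"z":0,"ax":0,"ay":0,"az":0,"grip":1},{"x":0,"y":0,"z":0,"ax":0,"ay":0,"az":0,"grip":1},{"x":0,"y":0,"z":0,"ax":0,"ay":0,"az":0,"grip":1}]' 25;  python3 - <<'E'
from h import *
s=status.read_state();print(s["position"],s["gripper_width"])
u=np.array([.233,.9725,0]);z=-np.array([0,0,1.])
t=np.radians(40)
ub=np.array([.233,.9725,0])
zf=np.cos(t)*ub+np.sin(t)*z
Rm=frame([-.9725,.233,0],zf)
go(np.array([.535,0,.15]),Rm)
go(s["position"]+[0,0,.06],R.from_quat(s["tcp_rot"]).as_matrix())
E
```

```text
clock: 3.85
position: [0.4919, -0.2241, 0.0365]
tcp_rot: [0.112, 0.933, -0.34, -0.04]
ft_force: [-2.4, 3.7, 3.8]
gripper_width: 0.0602
[ 0.49188846 -0.22408487  0.03646073] 0.060212337588799604
clock 3.85 shift [ 0.0109  0.1015 -0.2335] rot [-90.    0.1  -0.2] pos [ 0.4919 -0.2241  0.0365] J [ 0.11  0.55 -0.76  0.97 -0.82 -1.23] w 0.0602 F [-2.4  3.7  3.8]
clock 3.85 shift [-0.     -0.0386 -0.0459] rot [0. 0. 0.] pos [ 0.4919 -0.2241  0.0365] J [ 0.11  0.55 -0.76  0.97 -0.82 -1.23] w 0.0602 F [-2.4  3.7  3.8]
```

```bash
python3 -m inch '[{"x":0,"y":-0.013,"z":-0.015,"ax":0,"ay":0,"az":0,"grip":1},{"x":0,"y":-0.03,"z":-0.035,"ax":0,"ay":0,"az":0,"grip":1},{"x":0,"y":-0.058,"z":-0.069,"ax":0,"ay":0,"az":0,"grip":1},{"x":0,"y":-0.058,"z":-0.069,"ax":0,"ay":0,"az":0,"grip":1}]' 25;  python3 - <<'E'
from h import *
s=status.read_state();print(s["position"],s["gripper_width"])
ub=np.array([.233,.9725,0]);z=-np.array([0,0,1.])
t=np.radians(40)
Rm=frame([-.9725,.233,0],np.cos(t)*ub+np.sin(t)*z)
go(np.array([.535,0,.15]),Rm)
E
```

```text
clock: 4.35
position: [0.4939, -0.2233, 0.1289]
tcp_rot: [0.113, 0.933, -0.339, -0.037]
ft_force: [-0.2, -0.1, -2.1]
gripper_width: 0.0602
[ 0.4939452  -0.22331133  0.12886062] 0.060182100728799606
clock 4.35 shift [ 0.0124  0.1605 -0.1615] rot [-89.8   0.5  -0.1] pos [ 0.4939 -0.2233  0.1289] J [ 0.15  0.41 -0.66  0.8  -0.98 -1.01] w 0.0602 F [-0.2 -0.1 -2.1]
```

```bash
python3 -m inch '[{"x":0.002,"y":0.03,"z":-0.03,"ax":-10,"ay":0,"az":0,"grip":1},{"x":0.004,"y":0.06,"z":-0.06,"ax":-20,"ay":0,"az":0,"grip":1},{"x":0.007,"y":0.09,"z":-0.09,"ax":-30,"ay":0,"az":0,"grip":1},{"x":0.01,"y":0.12,"z":-0.12,"ax":-40,"ay":0.2,"az":0,"grip":1},{"x":0.012,"y":0.16,"z":-0.16,"ax":-50,"ay":0.3,"az":0,"grip":1}]' 25;  python3 - <<'E'
from h import *
ub=np.array([.233,.9725,0]);z=-np.array([0,0,1.])
t=np.radians(40)
Rm=frame([-.9725,.233,0],np.cos(t)*ub+np.sin(t)*z)
go(np.array([.535,0,.15]),Rm)
E
```

```text
clock: 4.97
position: [0.5343, -0.0001, 0.1483]
tcp_rot: [0.119, 0.989, 0.09, 0.011]
ft_force: [-0.1, -0.4, -2.7]
gripper_width: 0.06
clock 4.97 shift [-0.0007  0.0006 -0.0016] rot [-39.6   0.1  -0.2] pos [ 5.343e-01 -1.000e-04  1.483e-01] J [ 0.2   0.29 -0.27 -0.2  -0.94 -0.32] w 0.06 F [-0.1 -0.4 -2.7]
```

```bash
python3 -m inch '[{"x":0,"y":0,"z":-0.001,"ax":-10,"ay":0,"az":0,"grip":1},{"x":0,"y":0,"z":-0.001,"ax":-20,"ay":0,"az":0,"grip":1},{"x":0,"y":0,"z":-0.001,"ax":-30,"ay":0,"az":0,"grip":1},{"x":0,"y":0,"z":-0.001,"ax":-39.6,"ay":0,"az":0,"grip":1},{"x":0,"y":0,"z":-0.001,"ax":-39.6,"ay":0,"az":0,"grip":1}]' 25;  python3 - <<'E'
from h import *
for c in ("side","top","wrist"): cv2.imwrite(f"pics/{c}3.png",read_camera(c)[:,:,::-1])
ub=np.array([.233,.9725,0]);z=-np.array([0,0,1.])
t=np.radians(40)
Rm=frame([-.9725,.233,0],np.cos(t)*ub+np.sin(t)*z)
go(np.array([.535,0,.15]),Rm)
E
```

```text
clock: 5.6
position: [0.5329, -0.0031, 0.1455]
tcp_rot: [0.113, 0.899, 0.42, 0.048]
ft_force: [-0.1, -0.8, -1.0]
gripper_width: 0.0601
clock 5.75 shift [-0.001   0.0009 -0.0005] rot [-0.1  0.1 -0.2] pos [0.534 0.    0.149] J [-0.27  0.42 -0.13 -0.94 -1.25  0.45] w 0.0602 F [ 0.1  0.9 -1.4]
```

View pics/side3.png

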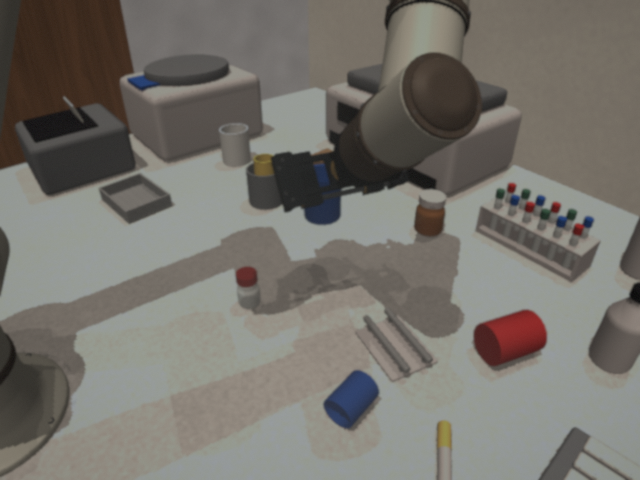

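View pics/top3.png

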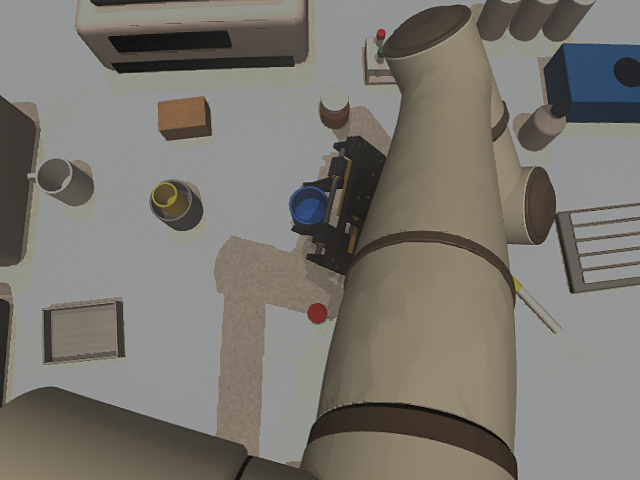

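View pics/wrist3.png

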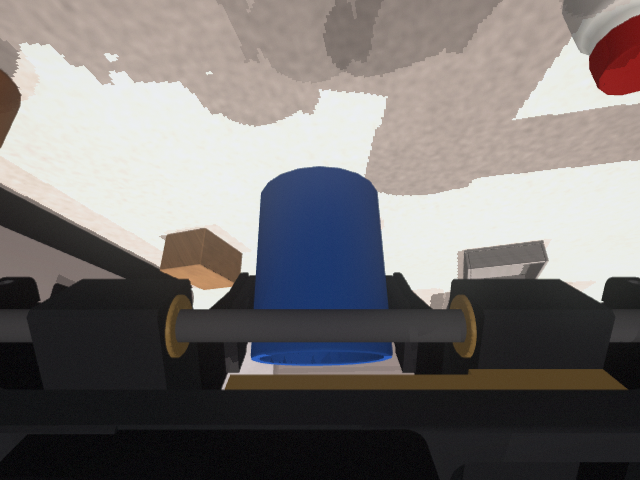

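The middle beaker is now upright in the grip, mouth up, at top (309,207), over free bench. Next I lower it.

```bash
python3 -m inch '[{"x":0,"y":-0.023,"z":0.02,"ax":0,"ay":0,"az":0,"grip":1},{"x":0,"y":-0.046,"z":0.039,"ax":0,"ay":0,"az":0,"grip":1},{"x":0,"y":-0.061,"z":0.051,"ax":0,"ay":0,"az":0,"grip":1},{"x":0,"y":-0.069,"z":0.058,"ax":0,"ay":0,"az":0,"grip":1},{"x":0,"y":-0.069,"z":0.058,"ax":0,"ay":0,"az":0,"grip":1}]' 25;  python3 - <<'E'
from h import *
from scipy.optimize import minimize
s=status.read_state();print(s["position"],s["ft_force"])
S=camera_info("side"); im=read_camera("side")[:,:,::-1]; cv2.imwrite("pics/side4.png",im)
W=camera_info("wrist"); w=np.ascontiguousarray(read_camera("wrist")[:,:,::-1]);cv2.imwrite("pics/wrist4.png",w)
G=s["position"]-.019*R.from_quat(s["tcp_rot"]).as_matrix()[:,2]; print("G",G)
v=w.copy()
for zb in (0,.078): draw(v,W,circ([G[0],G[1],zb+G[2]-.059],.03),(0,255,255))
cv2.imwrite("pics/wrist4b.png",v)
E
```

```text
clock: 6.38
position: [0.5339, 0.0004, 0.0587]
tcp_rot: [0.108, 0.9, 0.419, 0.05]
ft_force: [0.7, -0.2, -3.0]
gripper_width: 0.0603
[5.33933066e-01 3.60297181e-04 5.86682041e-02] [ 0.74710638 -0.18521804 -3.04177519]
G [ 0.53051953 -0.01376614  0.07090714]
```

View pics/wrist4b.png

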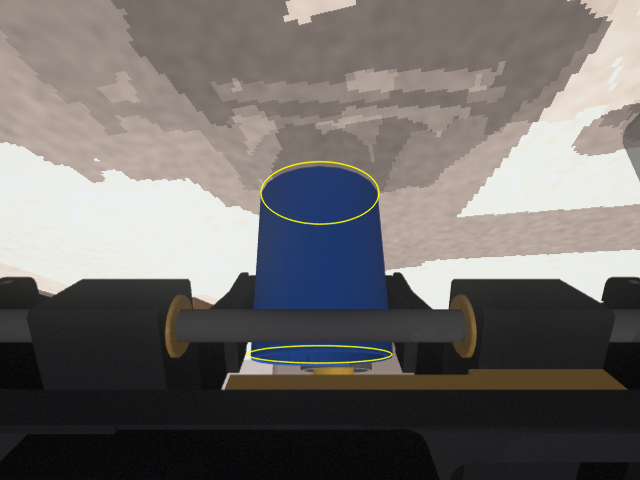

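View pics/side4.png

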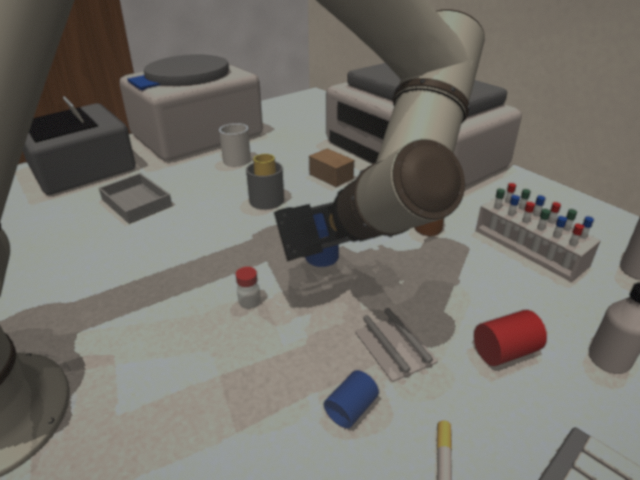

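```bash
python3 -m inch '[{"x":0,"y":-0.003,"z":0.0026,"ax":0,"ay":0,"az":0,"grip":1},{"x":0,"y":-0.006,"z":0.005,"ax":0,"ay":0,"az":0,"grip":1},{"x":0,"y":-0.008,"z":0.0067,"ax":0,"ay":0,"az":0,"grip":1},{"x":0,"y":-0.008,"z":0.0067,"ax":0,"ay":0,"az":0,"grip":1}]' 25;python3 -m inch '[{"x":0,"y":-0.0008,"z":0.0006,"ax":0,"ay":0,"az":0,"grip":1},{"x":0,"y":-0.0015,"z":0.0013,"ax":0,"ay":0,"az":0,"grip":1}]'; python3 -c "
from h import *
print(status.read_state()['position'],status.read_state()['ft_force'])"
```

```text
clock: 6.98
position: [0.5343, -0.0001, 0.0489]
tcp_rot: [0.108, 0.9, 0.419, 0.05]
ft_force: [0.2, 0.6, -0.8]
gripper_width: 0.0603
clock: 7.22
position: [0.5343, -0.0001, 0.0469]
tcp_rot: [0.108, 0.9, 0.419, 0.05]
ft_force: [0.2, -0.1, -1.6]
gripper_width: 0.0605
[ 5.34316022e-01 -8.06786086e-05  4.68851521e-02] [ 0.2250584  -0.08289838 -1.5531183 ]
```

```bash
for i in 1; do python3 -m inch '[{"x":0,"y":-0.0008,"z":0.0006,"ax":0,"ay":0,"az":0,"grip":1},{"x":0,"y":-0.0008,"z":0.0006,"ax":0,"ay":0,"az":0,"grip":1}]'; python3 -m inch '[{"x":0,"y":-0.0008,"z":0.0006,"ax":0,"ay":0,"az":0,"grip":1},{"x":0,"y":-0.0008,"z":0.0006,"ax":0,"ay":0,"az":0,"grip":1}]'; done; python3 - <<'E'
from h import *
im=read_camera("side")[:,:,::-1]; cv2.imwrite("pics/c5.png",crop(im,270,170,120,120,5))
s=status.read_state();print(s["position"],s["ft_force"])
E
```

```text
clock: 7.48
position: [0.5343, -0.0002, 0.0459]
tcp_rot: [0.108, 0.9, 0.419, 0.05]
ft_force: [0.1, 0.2, -2.1]
gripper_width: 0.0603
clock: 7.72
position: [0.5344, -0.0001, 0.0458]
tcp_rot: [0.108, 0.9, 0.419, 0.05]
ft_force: [-1.4, -0.7, 4.8]
gripper_width: 0.0608
[ 5.34428056e-01 -1.17463240e-04  4.57560626e-02] [-0.85112251 -1.89245786  5.64637384]
```

View pics/c5.png

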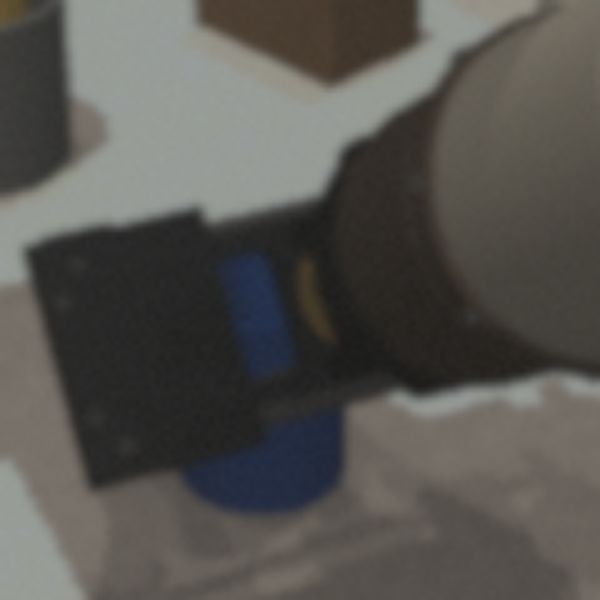

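```bash
python3 -m inch '[{"x":0,"y":0,"z":0,"ax":0,"ay":0,"az":0,"grip":0},{"x":0,"y":0,"z":0,"ax":0,"ay":0,"az":0,"grip":-1},{"x":0,"y":0,"z":0,"ax":0,"ay":0,"az":0,"grip":-1},{"x":0,"y":0,"z":0,"ax":0,"ay":0,"az":0,"grip":-1},{"x":0,"y":0,"z":0,"ax":0,"ay":0,"az":0,"grip":-1}]' 25; python3 - <<'E'
from h import *
w=np.ascontiguousarray(read_camera("wrist")[:,:,::-1]);cv2.imwrite("pics/wrist5.png",w)
E
```

```text
clock: 8.4
position: [0.5344, -0.0001, 0.0456]
tcp_rot: [0.108, 0.9, 0.419, 0.05]
ft_force: [0.5, -0.3, 0.7]
gripper_width: 0.0854
```

View pics/wrist5.png

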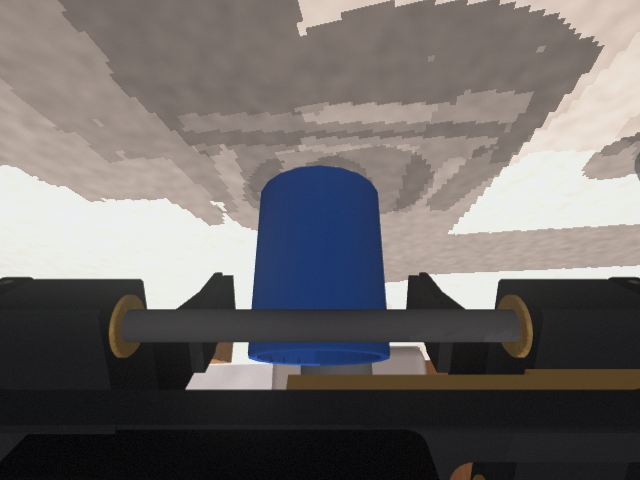

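The middle beaker stands free between the open fingers, columns 250–388, with clear gaps on both sides. I retract along the tool.

```bash
python3 -m inch '[{"x":0,"y":0,"z":-0.03,"ax":0,"ay":0,"az":0,"grip":-1},{"x":0,"y":0,"z":-0.08,"ax":0,"ay":0,"az":0,"grip":-1},{"x":0,"y":0.04,"z":-0.14,"ax":0,"ay":0,"az":0,"grip":-1},{"x":0,"y":0.1,"z":-0.14,"ax":0,"ay":0,"az":0,"grip":-1}]' 25; python3 - <<'E'
from h import *
for c in ("top","side"): cv2.imwrite(f"pics/{c}6.png",read_camera(c)[:,:,::-1])
a=crop(cv2.imread("pics/top6.png"),130,140,250,150,3.2);cv2.imwrite("pics/c6.png",cv2.convertScaleAbs(a,alpha=1.6))
b=crop(cv2.imread("pics/side6.png"),210,110,160,160,3.7);cv2.imwrite("pics/c6b.png",cv2.convertScaleAbs(b,alpha=1.6))
go([0.57,.228,.22],frame([0,1,0],[0,0,-1]))
E
```

```text
clock: 8.95
position: [0.5243, -0.0461, 0.2109]
tcp_rot: [0.11, 0.9, 0.419, 0.052]
ft_force: [2.3, 0.9, -0.2]
gripper_width: 0.0867
clock 9.05 shift [0.0209 0.1792 0.2067] rot [ 42.7 -32.5  71.6] pos [ 0.5263 -0.0428  0.2162] J [-0.34  0.35 -0.05 -0.89 -1.38  0.38] w 0.0873 F [ 0.6 -0.8 -0. ]
```

View pics/c6.png

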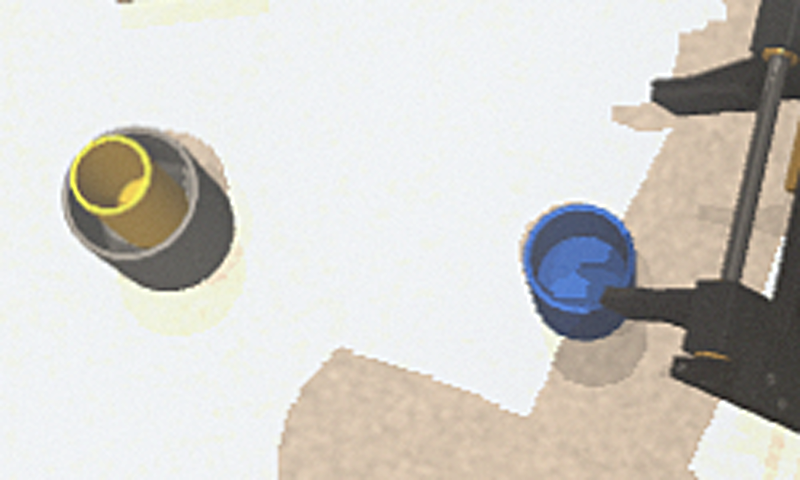

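View pics/c6b.png

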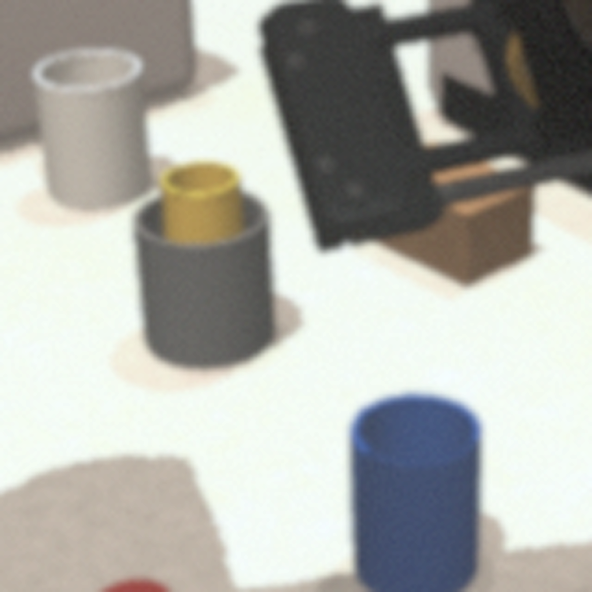

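```bash
python3 - <<'E'
from h import *
go([0.572,.18,.25],frame([-1,0,0],[0,0,-1]))
E
```

```text
clock 9.05 shift [0.0073 0.1722 0.1522] rot [ 49.6   6.7 -12.3] pos [ 0.5263 -0.0428  0.2162] J [-0.34  0.35 -0.05 -0.89 -1.38  0.38] w 0.0873 F [ 0.6 -0.8 -0. ]
```

```bash
python3 -m inch '[{"x":0.002,"y":0.05,"z":0.03,"ax":12,"ay":1.6,"az":-3,"grip":-1},{"x":0.004,"y":0.1,"z":0.07,"ax":24,"ay":3.3,"az":-6,"grip":-1},{"x":0.007,"y":0.15,"z":0.12,"ax":36,"ay":5,"az":-9,"grip":-1},{"x":0.007,"y":0.172,"z":0.152,"ax":49.6,"ay":6.7,"az":-12.3,"grip":-1},{"x":0.007,"y":0.172,"z":0.152,"ax":49.6,"ay":6.7,"az":-12.3,"grip":-1}]' 25;python3 -m inch '[{"x":0,"y":0,"z":0,"ax":0,"ay":0,"az":0,"grip":-1}]'; python3 - <<'E'
from h import *
go([0.572,.18,.25],frame([-1,0,0],[0,0,-1]))
W=camera_info("wrist");w=np.ascontiguousarray(read_camera("wrist")[:,:,::-1]);cv2.imwrite("pics/wrist7.png",w)
print(W)
for t in ("large_mid","small_mid"): print(look_for(t,"wrist")[:2],mark_of(t,"wrist")[:2])
E
```

```text
clock: 9.68
position: [0.5717, 0.1839, 0.2494]
tcp_rot: [-0.004, 1.0, -0.002, -0.0]
ft_force: [0.6, -1.0, -1.3]
gripper_width: 0.0868
clock: 9.8
position: [0.5708, 0.1867, 0.2475]
tcp_rot: [-0.006, 1.0, -0.003, -0.002]
ft_force: [-0.6, -1.4, -1.0]
gripper_width: 0.0871
clock 9.8 shift [-0.0011 -0.0067 -0.0025] rot [-0.4 -0.2  0.7] pos [0.5708 0.1867 0.2475] J [ 0.59  0.33 -0.01  0.   -1.24 -0.58] w 0.0871 F [-0.6 -1.4 -1. ]
{'fov_y': 68.12817891380051, 'cx': 320.38167112560427, 'cy': 238.6539628076211, 'k1': 8.603160748896719e-05, 'xyz': array([0.57120692, 0.11456148, 0.4096653 ]), 'orientation': array([-0.00578106,  0.99134239,  0.1311489 , -0.00260783])}
[{'extent': [280.5, 208.5, 354.6, 296.9], 'confidence': 0.82}] []
[{'extent': [287.2, 234.0, 335.8, 296.1], 'confidence': 0.82}] [{'location': [313.5, 261.1], 'confidence': 0.97}]
```

View pics/wrist7.png

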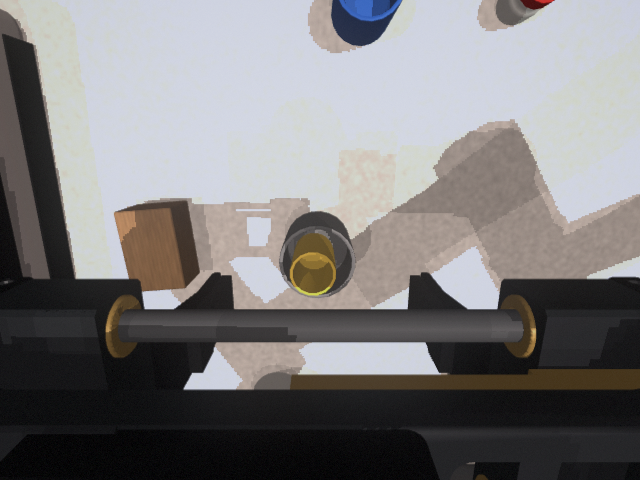

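```bash
python3 - <<'E'
from h import *
W=camera_info("wrist");w=cv2.imread("pics/wrist7.png")
W["xyz"]=np.array([0.57120692, 0.11456148, 0.4096653 ])
s=onz(W,(312.5,274),.098);l=onz(W,(317,255),.078);m=onz(W,(368,-2),.078);print(s,l,m)
draw(w,W,circ(s,.022),(255,0,255));draw(w,W,circ(l,.038),(0,255,0))
draw(w,W,circ(l-[0,0,.078],.038),(255,255,0))
cv2.imwrite("pics/c7.png",crop(w,260,190,120,120,5))
E
```

```text
[0.577975   0.23382149 0.098     ] [0.57396335 0.22160251 0.078     ] [0.53265003 0.00092327 0.078     ]
```

View pics/c7.png

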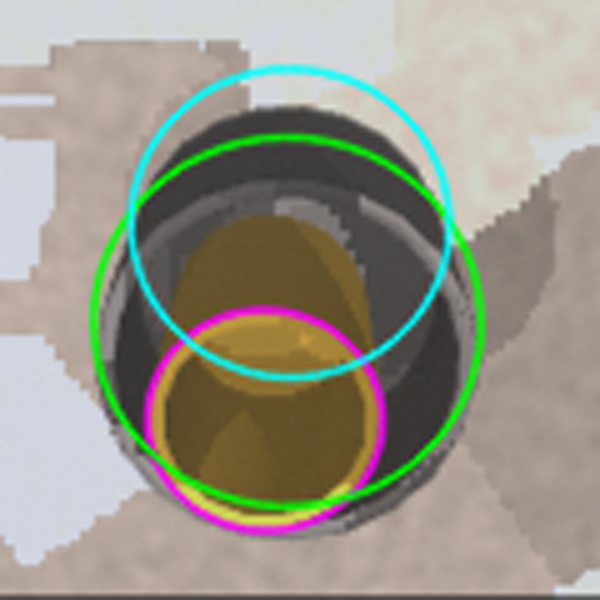

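```bash
python3 - <<'E'
from h import *
W=camera_info("wrist");w=cv2.imread("pics/wrist7.png")
W["xyz"]=np.array([0.57120692, 0.11456148, 0.4096653 ])
s=onz(W,(313.2,274),.098);l=onz(W,(317.6,262),.078);print(s,l)
draw(w,W,circ(s,.022),(255,0,255));draw(w,W,circ(l,.038),(0,255,0))
draw(w,W,circ(l-[0,0,.078],.038),(255,255,0))
cv2.imwrite("pics/c7b.png",crop(w,260,190,120,120,5))
go([s[0],s[1],.2],frame([-1,0,0],[0,0,-1]))
E
```

```text
[0.57732019 0.23381882 0.098     ] [0.57335937 0.22884602 0.078     ]
clock 10.05 shift [-0.0058  0.0515  0.0496] rot [-0.2 -0.   0.3] pos [0.5718 0.1824 0.2498] J [ 0.58  0.33 -0.01  0.   -1.23 -0.58] w 0.0867 F [0.  0.6 0.4]
```

View pics/c7b.png

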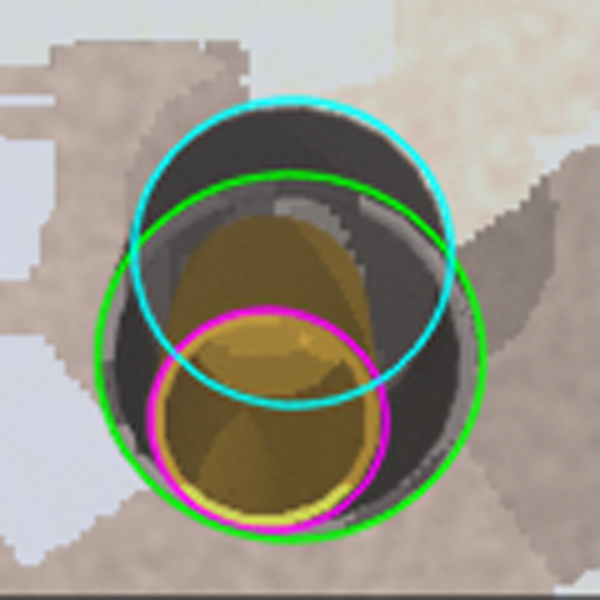

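```bash
python3 -m inch '[{"x":-0.005,"y":0.03,"z":0.03,"ax":0,"ay":0,"az":0,"grip":-1},{"x":-0.005,"y":0.05,"z":0.07,"ax":0,"ay":0,"az":0,"grip":-1},{"x":-0.005,"y":0.05,"z":0.12,"ax":0,"ay":0,"az":0,"grip":-1},{"x":-0.005,"y":0.05,"z":0.12,"ax":0,"ay":0,"az":0,"grip":-1}]' 12;python3 -m inch '[{"x":0,"y":0,"z":0,"ax":0,"ay":0,"az":0,"grip":-1}]'; python3 - <<'E'
from h import *
w=np.ascontiguousarray(read_camera("wrist")[:,:,::-1]);cv2.imwrite("pics/wrist8.png",w)
cv2.imwrite("pics/side8.png",read_camera("side")[:,:,::-1])
go([.577,.232,.083],frame([-1,0,0],[0,0,-1]))
go([.577,.232,.083],frame([-1,0,0],[0,0,-1]))
E
```

```text
clock: 10.55
position: [0.5744, 0.2291, 0.1262]
tcp_rot: [-0.001, 1.0, -0.004, -0.004]
ft_force: [-0.2, -1.1, 0.6]
gripper_width: 0.0871
clock: 10.68
position: [0.5762, 0.2286, 0.1287]
tcp_rot: [-0.0, 1.0, -0.003, -0.002]
ft_force: [-0.1, 0.9, 1.5]
gripper_width: 0.0874
clock 10.78 shift [-0.0015  0.0034  0.0456] rot [-0.3 -0.3  0. ] pos [0.5757 0.2288 0.1286] J [ 0.64  0.46 -0.13  0.   -0.99 -0.64] w 0.0868 F [-0.1  0.2  1.2]
clock 10.78 shift [-0.0015  0.0034  0.0456] rot [-0.3 -0.3  0. ] pos [0.5757 0.2288 0.1286] J [ 0.64  0.46 -0.13  0.   -0.99 -0.64] w 0.0868 F [-0.1  0.2  1.2]
```

View pics/wrist8.png

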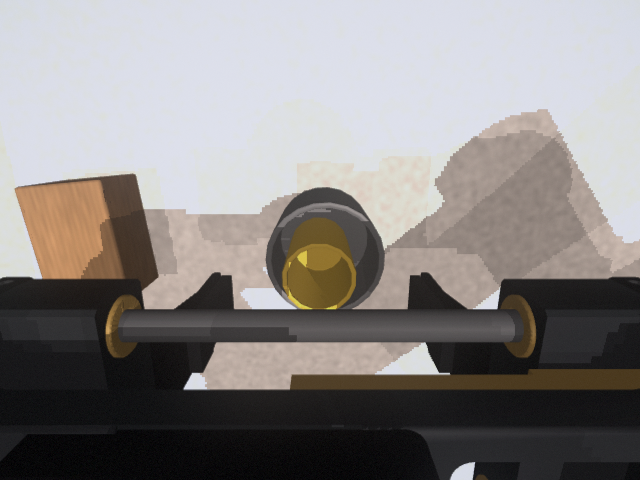

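View pics/side8.png

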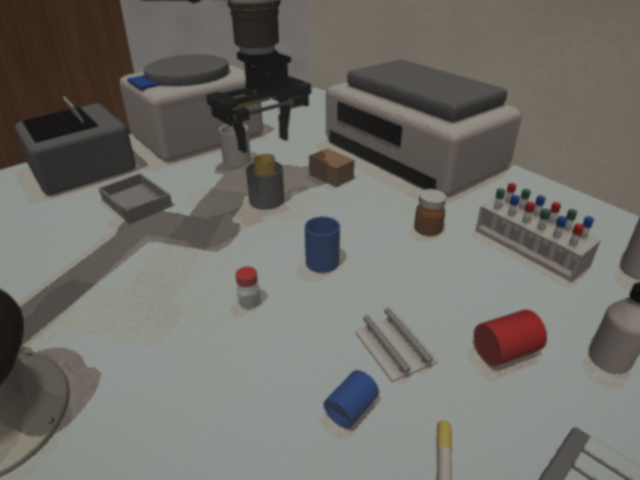

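```bash
python3 - <<'E'
from h import *
W=camera_info("wrist");print(onz(W,(319.5,278),.098),onz(W,(325,256),.078)); print(proj(W,circ([.577,.233,.098],.022,n=5)).round(0))
E
```

```text
[0.5750699  0.23226366 0.098     ] [0.57155857 0.22535261 0.078     ]
[[348. 297.]
 [336. 248.]
 [283. 261.]
 [297. 309.]
 [348. 297.]]
```

```bash
python3 -m inch '[{"x":0,"y":0.0035,"z":0.02,"ax":0,"ay":0,"az":0,"grip":-1},{"x":0,"y":0.0035,"z":0.035,"ax":0,"ay":0,"az":0,"grip":-1},{"x":0,"y":0.0035,"z":0.045,"ax":0,"ay":0,"az":0,"grip":-1},{"x":0,"y":0.0035,"z":0.045,"ax":0,"ay":0,"az":0,"grip":-1}]' 12;python3 -m inch '[{"x":0,"y":0,"z":0,"ax":0,"ay":0,"az":0,"grip":-1}]'; python3 - <<'E'
from h import *
w=np.ascontiguousarray(read_camera("side")[:,:,::-1]);cv2.imwrite("pics/c9.png",crop(w,190,90,140,140,4))
go([.575,.2325,.083],frame([-1,0,0],[0,0,-1]))
E
```

```text
clock: 11.28
position: [0.5752, 0.2317, 0.0829]
tcp_rot: [-0.0, 1.0, -0.003, -0.003]
ft_force: [0.0, -0.5, 0.4]
gripper_width: 0.0869
clock: 11.4
position: [0.5756, 0.2319, 0.0835]
tcp_rot: [-0.0, 1.0, -0.003, -0.002]
ft_force: [-0.0, -0.1, 0.7]
gripper_width: 0.0869
clock 11.45 shift [0.0005 0.0006 0.0005] rot [-0.3 -0.3  0. ] pos [0.5755 0.2319 0.0835] J [ 0.64  0.51 -0.17  0.   -0.9  -0.65] w 0.0871 F [0.1 0.1 0.3]
```

View pics/c9.png

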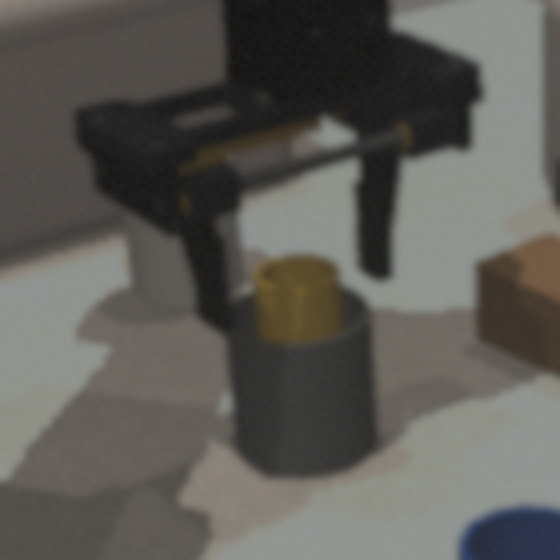

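```bash
python3 -m inch '[{"x":0,"y":0,"z":0,"ax":0,"ay":0,"az":0,"grip":1},{"x":0,"y":0,"z":0,"ax":0,"ay":0,"az":0,"grip":1},{"x":0,"y":0,"z":0,"ax":0,"ay":0,"az":0,"grip":1},{"x":0,"y":0,"z":0,"ax":0,"ay":0,"az":0,"grip":1},{"x":0,"y":0,"z":0,"ax":0,"ay":0,"az":0,"grip":1}]' 12; python3 - <<'E'
from h import *
w=np.ascontiguousarray(read_camera("side")[:,:,::-1]);cv2.imwrite("pics/c10.png",crop(w,190,90,140,140,4))
w=np.ascontiguousarray(read_camera("wrist")[:,:,::-1]);cv2.imwrite("pics/w10.png",w)
E
```

```text
clock: 12.08
position: [0.5756, 0.2319, 0.0835]
tcp_rot: [-0.0, 1.0, -0.003, -0.002]
ft_force: [-0.5, -1.1, 1.1]
gripper_width: 0.0449
```

View pics/c10.png

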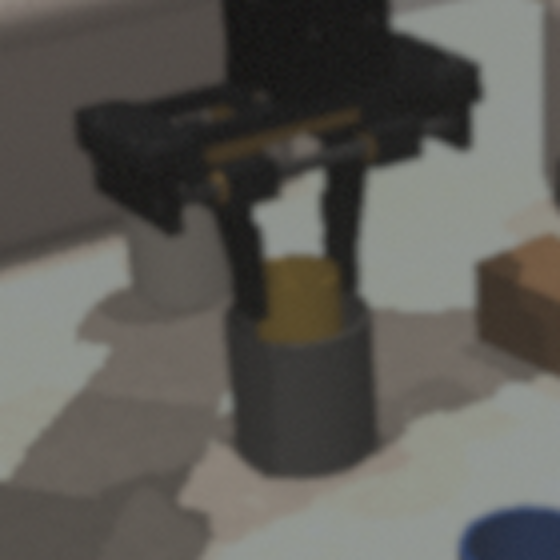

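View pics/w10.png

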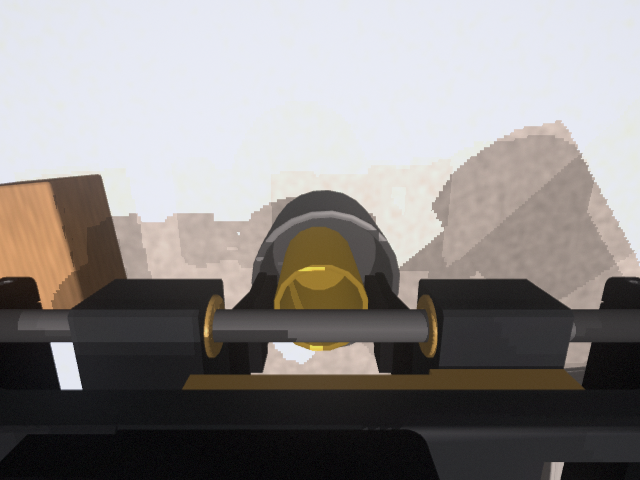

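```bash
python3 -m inch '[{"x":0,"y":0,"z":0,"ax":0,"ay":0,"az":0,"grip":1},{"x":0,"y":0,"z":-0.004,"ax":0,"ay":0,"az":0,"grip":1},{"x":0,"y":0,"z":-0.015,"ax":0,"ay":0,"az":0,"grip":1},{"x":0,"y":0,"z":-0.035,"ax":0,"ay":0,"az":0,"grip":1},{"x":0,"y":0,"z":-0.055,"ax":0,"ay":0,"az":0,"grip":1}]' 12; python3 -m inch '[{"x":0,"y":0,"z":-0.03,"ax":0,"ay":0,"az":0,"grip":1},{"x":0,"y":0,"z":-0.06,"ax":0,"ay":0,"az":0,"grip":1},{"x":0,"y":0,"z":-0.06,"ax":0,"ay":0,"az":0,"grip":1}]'; python3 - <<'E'
from h import *
w=np.ascontiguousarray(read_camera("side")[:,:,::-1]);cv2.imwrite("pics/side11.png",w)
w=np.ascontiguousarray(read_camera("wrist")[:,:,::-1]);cv2.imwrite("pics/w11.png",w)
go([.531,-.014,.19],frame([-1,0,0],[0,0,-1]))
T=camera_info("top"); print(onz(T,(0,0),.078))
E
```

```text
clock: 12.8
position: [0.576, 0.2323, 0.1397]
tcp_rot: [-0.0, 1.0, -0.003, -0.002]
ft_force: [0.1, -0.3, -0.8]
gripper_width: 0.043
clock: 13.18
position: [0.5777, 0.2335, 0.2035]
tcp_rot: [-0.001, 1.0, -0.001, 0.001]
ft_force: [0.9, -0.6, -0.7]
gripper_width: 0.043
clock 13.28 shift [ 0.0448 -0.2465  0.0111] rot [-0.3 -0.3  0. ] pos [0.5758 0.2326 0.1996] J [ 0.64  0.4  -0.03  0.   -1.15 -0.64] w 0.0428 F [-0.5 -0.5 -1.9]
[1.00708341 0.61604613 0.078     ]
```

View pics/side11.png

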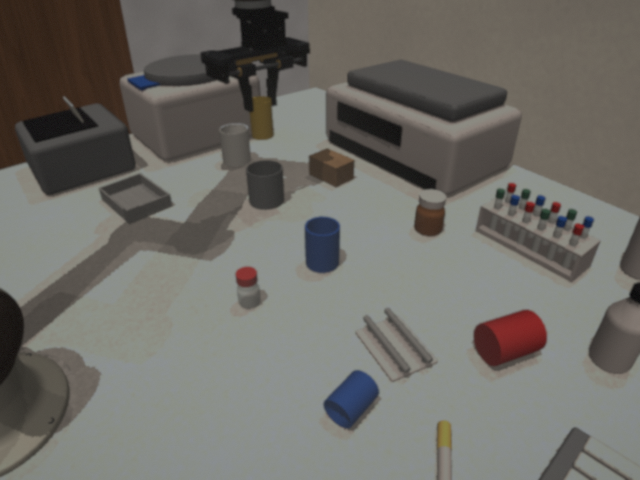

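View pics/w11.png

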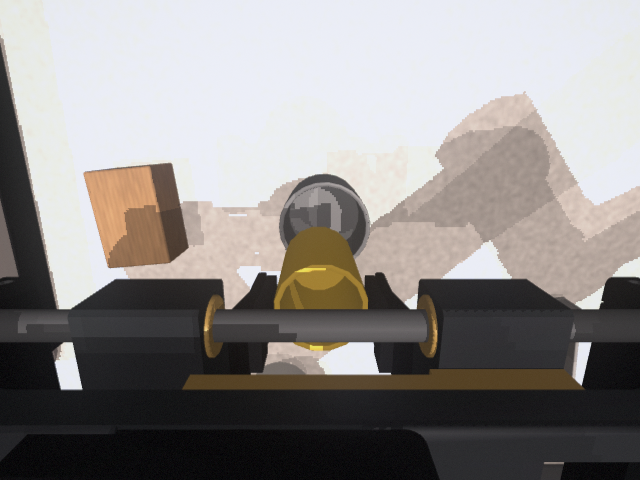

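The yellow beaker is clear of the large one, which stayed in place at side (265,185). Next I measure the middle's mouth in the top view and the large's in the wrist view.

```bash
cat >> h.py <<'E'
def fitcirc(info,pts,z):
    P=np.array([onz(info,p,z)[:2] for p in pts]); A=np.c_[2*P,np.ones(len(P))]; s=np.linalg.lstsq(A,(P**2).sum(1),rcond=None)[0]
    r=np.sqrt(s[2]+s[0]**2+s[1]**2); return s[:2],r,np.std(np.hypot(*(P-s[:2]).T)-r)
E
python3 - <<'E'
from h import *
T=camera_info("top");im=np.ascontiguousarray(read_camera("top")[:,:,::-1]);cv2.imwrite("pics/top12.png",im)
S=camera_info("side");si=cv2.imread("pics/side11.png")
def mask(im,seed):
    b,g,r=[im[:,:,i].astype(int) for i in range(3)]
    m=(b-r>15).astype(np.uint8);k,l=cv2.connectedComponents(m);return (l==l[seed[1],seed[0]]).astype(float)
from scipy.optimize import minimize
ms=[(T,mask(im,(310,225))),(S,mask(si,(322,250)))]
print([m.sum() for _,m in ms])
for w in ((0,),(1,),(0,1)):
    f=lambda v:sum(np.abs(sil(ms[i][0],[v[0],v[1],.039],[0,0,1],.03,.078)-ms[i][1]).sum() for i in w)
    q=minimize(f,[.531,-.012],method="Nelder-Mead",options=dict(initial_simplex=[[.531,-.012],[.535,-.012],[.531,-.008]]));print(w,q.x.round(4),q.fun)
for i in (0,.078): draw(im,T,circ([q.x[0],q.x[1],i],.03),(0,255,255))
cv2.imwrite("pics/c12.png",cv2.convertScaleAbs(crop(im,250,150,120,120,5),alpha=1.5))
E
```

```text
[np.float64(1070.0), np.float64(1698.0)]
(0,) [ 0.532  -0.0126] 202.3137254901961
(1,) [ 0.5322 -0.0118] 198.62352941176474
(0, 1) [ 0.5312 -0.0129] 407.9294117647059
```

View pics/c12.png

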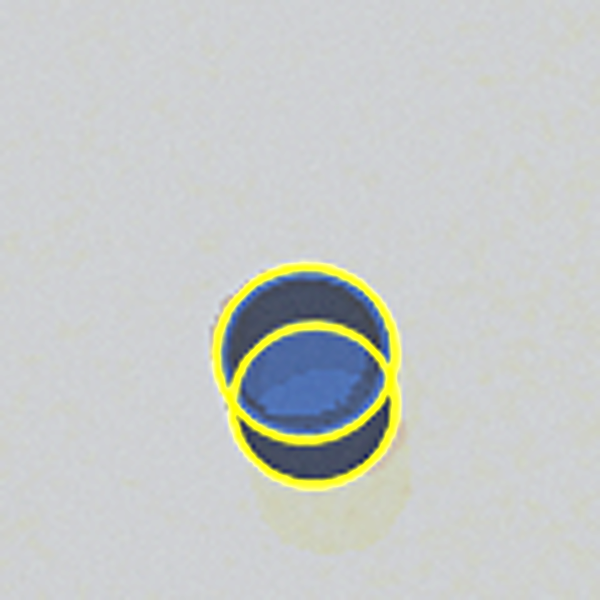

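```bash
python3 - <<'E'
from h import *
W=camera_info("wrist");s=status.read_state()
c,r,e=fitcirc(W,[(275,303),(368,303),(320,350),(320,265)],s["position"][2]+.0145);print("small",c,r,e,s["position"])
c2,r2,e=fitcirc(W,[(279.5,222),(370,222),(324,263),(324.5,182.5)],.078);print("large",c2,r2,e)
w=cv2.imread("pics/w11.png")
draw(w,W,circ([*c,s["position"][2]+.0145],.022),(255,0,255));draw(w,W,circ([*c,s["position"][2]+.0145-.074],.022),(255,0,255));draw(w,W,circ([*c2,.078],.038),(0,255,0));draw(w,W,circ([*c2,0],.038),(0,255,0))
cv2.imwrite("pics/c13.png",crop(w,230,160,180,200,3))
go([.5315,-.0125,.19],frame([-1,0,0],[0,0,-1]))
E
```

```text
small [0.57401983 0.23308536] 0.02120784436224124 5.961845319840691e-05 [0.57547077 0.23231568 0.19875944]
large [0.57006121 0.22392631] 0.035317110532900806 0.0016485162826104488
clock 13.32 shift [ 0.044  -0.2447  0.0106] rot [-0.4 -0.4  0. ] pos [0.5755 0.2323 0.1988] J [ 0.64  0.4  -0.03  0.   -1.15 -0.64] w 0.043 F [-0.1 -0.1 -0.3]
```

View pics/c13.png

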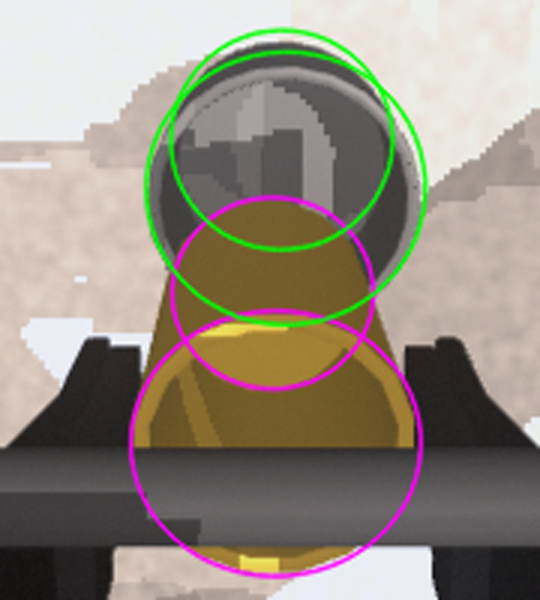

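```bash
python3 -m inch '[{"x":0.005,"y":-0.03,"z":0,"ax":0,"ay":0,"az":0,"grip":1},{"x":0.015,"y":-0.08,"z":0,"ax":0,"ay":0,"az":0,"grip":1},{"x":0.025,"y":-0.13,"z":0.01,"ax":0,"ay":0,"az":0,"grip":1},{"x":0.035,"y":-0.18,"z":0.01,"ax":0,"ay":0,"az":0,"grip":1},{"x":0.041,"y":-0.225,"z":0.01,"ax":0,"ay":0,"az":0,"grip":1}]' 12; python3 -m inch '[{"x":0.003,"y":-0.018,"z":0,"ax":0,"ay":0,"az":0,"grip":1},{"x":0.003,"y":-0.018,"z":0,"ax":0,"ay":0,"az":0,"grip":1}]'; python3 - <<'E'
from h import *
go([.532,-.013,.15],frame([-1,0,0],[0,0,-1]))
E
```

```text
clock: 13.95
position: [0.5329, 0.0054, 0.189]
tcp_rot: [-0.0, 1.0, -0.004, -0.005]
ft_force: [0.3, 0.4, -0.5]
gripper_width: 0.0431
clock: 14.2
position: [0.5291, -0.0135, 0.1882]
tcp_rot: [0.001, 1.0, -0.004, -0.006]
ft_force: [0.4, 0.3, -0.2]
gripper_width: 0.0433
clock 14.2 shift [-0.0033  0.0008  0.0381] rot [-0.4 -0.7 -0.1] pos [ 0.5291 -0.0135  0.1882] J [ 0.28  0.26 -0.27  0.   -1.06 -0.29] w 0.0433 F [ 0.4  0.3 -0.2]
```

```bash
python3 -m inch '[{"x":-0.002,"y":0,"z":0.02,"ax":0,"ay":-0.3,"az":0,"grip":1},{"x":-0.002,"y":0,"z":0.036,"ax":0,"ay":-0.3,"az":0,"grip":1},{"x":-0.002,"y":0,"z":0.036,"ax":0,"ay":-0.3,"az":0,"grip":1}]' 12; python3 - <<'E'
from h import *
w=np.ascontiguousarray(read_camera("wrist")[:,:,::-1]);cv2.imwrite("pics/w14.png",w)
w=np.ascontiguousarray(read_camera("side")[:,:,::-1]);cv2.imwrite("pics/c14.png",crop(w,250,130,140,150,4))
go([.532,-.013,.15],frame([-1,0,0],[0,0,-1]))
E
```

```text
clock: 14.58
position: [0.53, -0.013, 0.1505]
tcp_rot: [0.0, 1.0, -0.004, -0.005]
ft_force: [-0.1, 0.8, -1.6]
gripper_width: 0.0425
clock 14.68 shift [-0.0007  0.      0.0023] rot [-0.4 -0.4 -0. ] pos [ 0.5313 -0.013   0.1523] J [ 0.28  0.29 -0.32  0.01 -0.96 -0.29] w 0.0432 F [ 1.3 -0.5 -0.5]
```

View pics/w14.png

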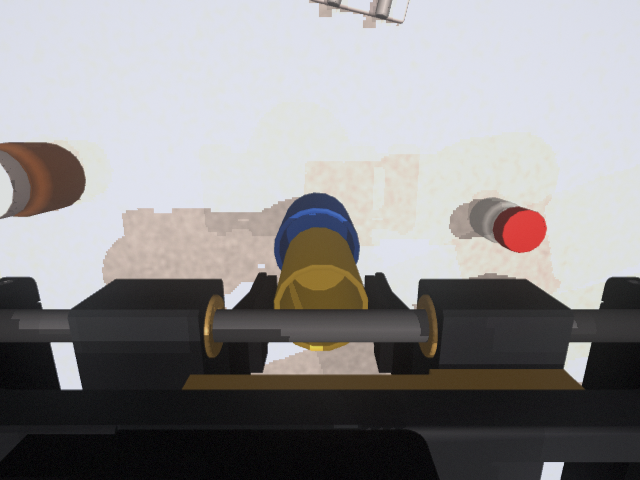

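View pics/c14.png

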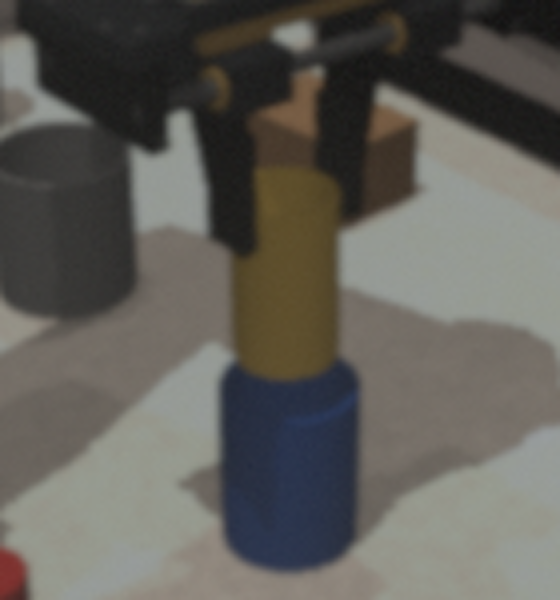

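```bash
python3 - <<'E'
from h import *
W=camera_info("wrist");w=np.ascontiguousarray(read_camera("wrist")[:,:,::-1])
s=status.read_state()["position"];print(s)
c=s[:2]+[0.001,.0005]; zt=s[2]+.0145
for z in (zt,zt-.074): draw(w,W,circ([*c,z],.022),(255,0,255))
for z in (0,.078): draw(w,W,circ([.5315,-.0125,z],.03),(0,255,0))
cv2.imwrite("pics/c15.png",crop(w,230,160,180,200,3))
E
```

```text
[ 0.53146297 -0.01306273  0.15271341]
```

View pics/c15.png

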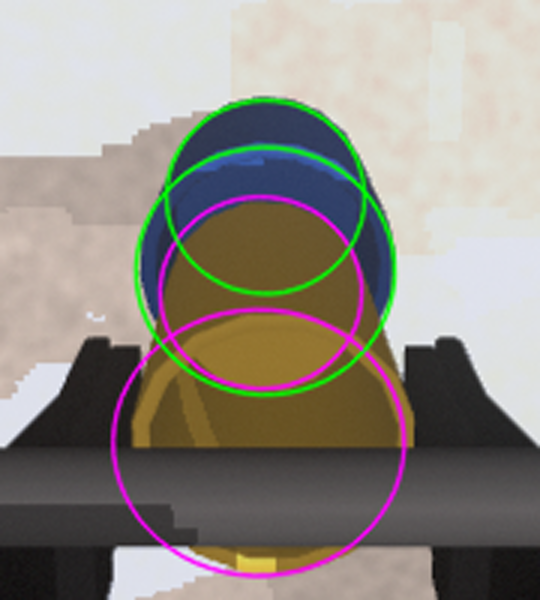

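In the overlay the yellow's base (crop 267,290) is centred over the blue mouth (crop 267,270) to within about 1 mm. I can lower.

```bash
python3 -m inch '[{"x":0,"y":0,"z":0.015,"ax":0,"ay":0,"az":0,"grip":1},{"x":0,"y":0,"z":0.03,"ax":0,"ay":0,"az":0,"grip":1},{"x":0,"y":0,"z":0.04,"ax":0,"ay":0,"az":0,"grip":1},{"x":0,"y":0,"z":0.04,"ax":0,"ay":0,"az":0,"grip":1}]' 12;python3 -m inch '[{"x":0,"y":0,"z":0.01,"ax":0,"ay":0,"az":0,"grip":1},{"x":0,"y":0,"z":0.018,"ax":0,"ay":0,"az":0,"grip":1},{"x":0,"y":0,"z":0.023,"ax":0,"ay":0,"az":0,"grip":1},{"x":0,"y":0,"z":0.023,"ax":0,"ay":0,"az":0,"grip":1}]'; python3 - <<'E'
from h import *
w=np.ascontiguousarray(read_camera("side")[:,:,::-1]);cv2.imwrite("pics/c16.png",crop(w,250,130,140,150,4))
go([.532,-.013,.0835],frame([-1,0,0],[0,0,-1]))
E
```

```text
clock: 15.22
position: [0.5305, -0.0136, 0.1114]
tcp_rot: [0.0, 1.0, -0.004, -0.004]
ft_force: [0.7, -0.4, -0.7]
gripper_width: 0.0426
clock: 15.72
position: [0.5301, -0.0139, 0.0879]
tcp_rot: [0.0, 1.0, -0.004, -0.004]
ft_force: [-0.7, -0.8, -0.9]
gripper_width: 0.0429
clock 15.78 shift [-0.0017  0.0009  0.0048] rot [-0.5 -0.5 -0. ] pos [ 0.5303 -0.0139  0.0883] J [ 0.28  0.37 -0.4   0.01 -0.81 -0.29] w 0.0429 F [ 0.1  0.9 -0.2]
```

View pics/c16.png

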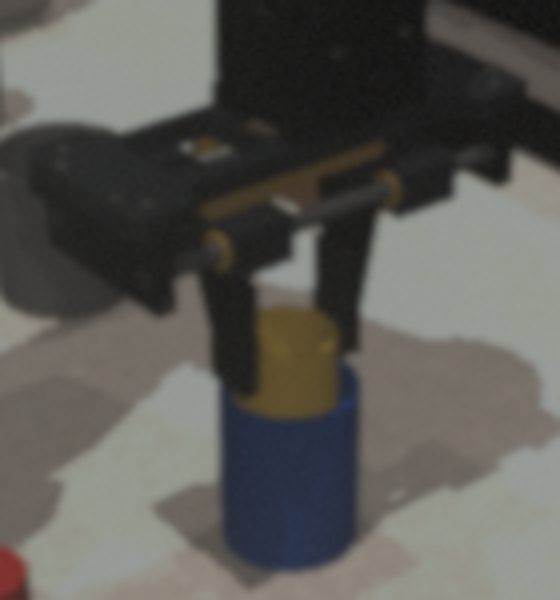

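It is in. I'll feel for the floor in small steps.

```bash
python3 -m inch '[{"x":-0.001,"y":0.0005,"z":0.0015,"ax":0,"ay":0,"az":0,"grip":1},{"x":-0.001,"y":0.0005,"z":0.003,"ax":0,"ay":0,"az":0,"grip":1},{"x":-0.001,"y":0.0005,"z":0.003,"ax":0,"ay":0,"az":0,"grip":1}]' 12;python3 -m inch '[{"x":0,"y":0,"z":0.001,"ax":0,"ay":0,"az":0,"grip":1},{"x":0,"y":0,"z":0.001,"ax":0,"ay":0,"az":0,"grip":1}]'; python3 -m inch '[{"x":0,"y":0,"z":0.001,"ax":0,"ay":0,"az":0,"grip":1},{"x":0,"y":0,"z":0.001,"ax":0,"ay":0,"az":0,"grip":1}]'
```

```text
clock: 16.15
position: [0.5313, -0.0134, 0.0853]
tcp_rot: [0.0, 1.0, -0.004, -0.004]
ft_force: [-0.0, 0.9, -1.4]
gripper_width: 0.0424
clock: 16.4
position: [0.5312, -0.0134, 0.0842]
tcp_rot: [0.0, 1.0, -0.004, -0.004]
ft_force: [-0.7, 0.2, -1.1]
gripper_width: 0.0427
clock: 16.65
position: [0.5313, -0.0134, 0.0834]
tcp_rot: [0.0, 1.0, -0.004, -0.004]
ft_force: [-0.7, 0.2, 0.4]
gripper_width: 0.0427
```

```bash
python3 -m inch '[{"x":0,"y":0,"z":0.0008,"ax":0,"ay":0,"az":0,"grip":1},{"x":0,"y":0,"z":0.0008,"ax":0,"ay":0,"az":0,"grip":1}]'
```

```text
clock: 16.9
position: [0.5315, -0.0133, 0.0833]
tcp_rot: [0.0, 1.0, -0.004, -0.004]
ft_force: [-1.2, 0.4, 4.6]
gripper_width: 0.0431
```

Contact (about 5 N). I release.

```bash
python3 -m inch '[{"x":0,"y":0,"z":0,"ax":0,"ay":0,"az":0,"grip":0},{"x":0,"y":0,"z":0,"ax":0,"ay":0,"az":0,"grip":-1},{"x":0,"y":0,"z":0,"ax":0,"ay":0,"az":0,"grip":-1},{"x":0,"y":0,"z":0,"ax":0,"ay":0,"az":0,"grip":-1},{"x":0,"y":0,"z":0,"ax":0,"ay":0,"az":0,"grip":-1}]' 12; python3 -m inch '[{"x":0,"y":0,"z":0,"ax":0,"ay":0,"az":0,"grip":-1},{"x":0,"y":0,"z":0,"ax":0,"ay":0,"az":0,"grip":-1}]' ; python3 - <<'E'
from h import *
w=np.ascontiguousarray(read_camera("side")[:,:,::-1]);cv2.imwrite("pics/c17.png",crop(w,250,130,140,150,4))
w=np.ascontiguousarray(read_camera("wrist")[:,:,::-1]);cv2.imwrite("pics/w17.png",w)
go([.532,-.013,.0615],frame([-1,0,0],[0,0,-1]))
E
```

```text
clock: 17.52
position: [0.5315, -0.0134, 0.0832]
tcp_rot: [0.0, 1.0, -0.004, -0.004]
ft_force: [0.2, 0.5, 0.1]
gripper_width: 0.0756
clock: 17.77
position: [0.5315, -0.0134, 0.0832]
tcp_rot: [0.0, 1.0, -0.004, -0.004]
ft_force: [-0.7, 0.3, -0.1]
gripper_width: 0.0858
clock 17.88 shift [-0.0007  0.0006  0.0217] rot [-0.5 -0.4 -0. ] pos [ 0.5315 -0.0134  0.0832] J [ 0.28  0.38 -0.4   0.01 -0.8  -0.29] w 0.0865 F [ 0.1  0.2 -0.3]
```

View pics/c17.png

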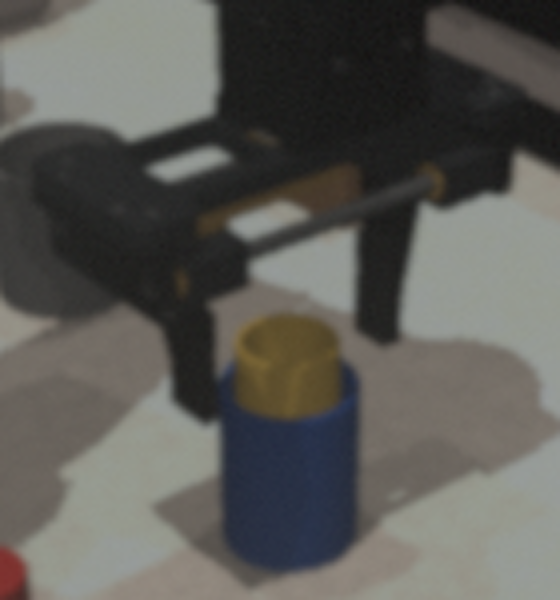

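View pics/w17.png

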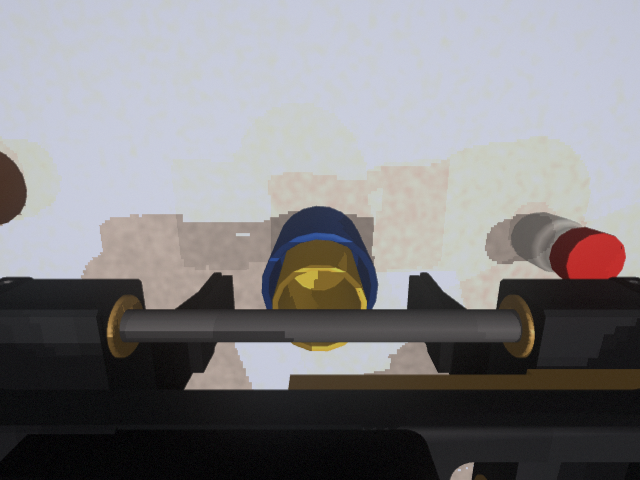

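The yellow stands in the blue with its rim well above. Now I lower to grip the blue's upper rim from outside, with 19 mm overlap.

```bash
python3 -m inch '[{"x":0,"y":0.0005,"z":0.01,"ax":0,"ay":0,"az":0,"grip":-1},{"x":0,"y":0.0005,"z":0.02,"ax":0,"ay":0,"az":0,"grip":-1},{"x":0,"y":0.0005,"z":0.024,"ax":-0.3,"ay":-0.4,"az":0,"grip":-1},{"x":0,"y":0.0005,"z":0.024,"ax":-0.3,"ay":-0.4,"az":0,"grip":-1}]' 20;python3 -m inch '[{"x":0,"y":0,"z":0,"ax":0,"ay":0,"az":0,"grip":1},{"x":0,"y":0,"z":0,"ax":0,"ay":0,"az":0,"grip":1},{"x":0,"y":0,"z":0,"ax":0,"ay":0,"az":0,"grip":1},{"x":0,"y":0,"z":0,"ax":0,"ay":0,"az":0,"grip":1},{"x":0,"y":0,"z":0,"ax":0,"ay":0,"az":0,"grip":1}]' 20; python3 -c "
from h import *
go([.532,-.013,.18],frame([-1,0,0],[0,0,-1]))"
```

```text
clock: 18.38
position: [0.5308, -0.0133, 0.0585]
tcp_rot: [0.0, 1.0, -0.002, -0.001]
ft_force: [-0.2, -0.4, 0.8]
gripper_width: 0.087
clock: 19.0
position: [0.5317, -0.0131, 0.0589]
tcp_rot: [0.0, 1.0, -0.002, -0.0]
ft_force: [2.0, -0.9, 1.0]
gripper_width: 0.0592
clock 19.0 shift [-0.0003 -0.0002 -0.1211] rot [-0.2 -0.  -0. ] pos [ 0.5317 -0.0131  0.0589] J [ 0.28  0.41 -0.43  0.   -0.73 -0.29] w 0.0592 F [ 2.  -0.9  1. ]
```

```bash
python3 -m inch '[{"x":0,"y":0,"z":-0.004,"ax":0,"ay":0,"az":0,"grip":1},{"x":0,"y":0,"z":-0.015,"ax":0,"ay":0,"az":0,"grip":1},{"x":0,"y":0,"z":-0.04,"ax":0,"ay":0,"az":0,"grip":1},{"x":0,"y":0,"z":-0.07,"ax":0,"ay":0,"az":0,"grip":1},{"x":0,"y":0,"z":-0.1,"ax":0,"ay":0,"az":0,"grip":1}]' 20;python3 -m inch '[{"x":0,"y":0,"z":-0.02,"ax":0,"ay":0,"az":0,"grip":1},{"x":0,"y":0,"z":-0.02,"ax":0,"ay":0,"az":0,"grip":1}]' 20; python3 - <<'E'
from h import *
go([.573,.228,.18],frame([-1,0,0],[0,0,-1]))
w=np.ascontiguousarray(read_camera("side")[:,:,::-1]);cv2.imwrite("pics/side18.png",w)
w=np.ascontiguousarray(read_camera("wrist")[:,:,::-1]);cv2.imwrite("pics/w18.png",w)
T=camera_info("top");w=np.ascontiguousarray(read_camera("top")[:,:,::-1]);cv2.imwrite("pics/top18.png",w)
c=cv2.convertScaleAbs(crop(w,130,160,90,90,7),alpha=1.6);cv2.imwrite("pics/c18.png",c[:600])
E
```

```text
clock: 19.62
position: [0.531, -0.0129, 0.1601]
tcp_rot: [0.0, 1.0, -0.002, -0.001]
ft_force: [0.2, -0.1, -3.5]
gripper_width: 0.0587
clock: 19.88
position: [0.5317, -0.0126, 0.182]
tcp_rot: [0.0, 1.0, -0.001, 0.001]
ft_force: [-0.6, -0.3, -3.1]
gripper_width: 0.0584
clock 19.88 shift [-0.0412  0.2406  0.0016] rot [-0.1  0.2 -0. ] pos [ 0.5317 -0.0126  0.182 ] J [ 0.28  0.26 -0.28  0.   -1.02 -0.29] w 0.0584 F [-0.6 -0.3 -3.1]
```

View pics/side18.png

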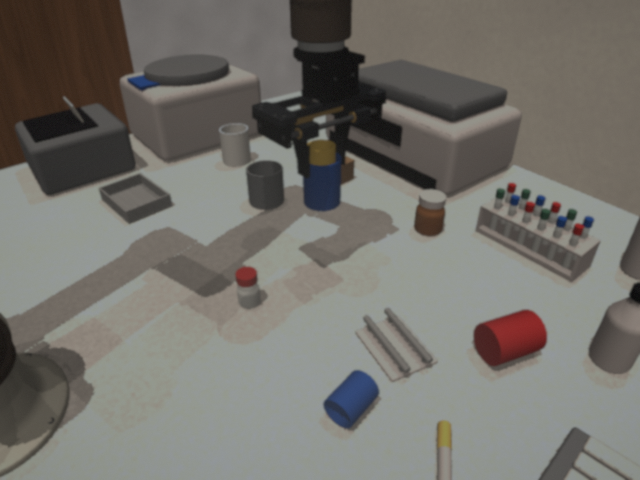

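View pics/w18.png

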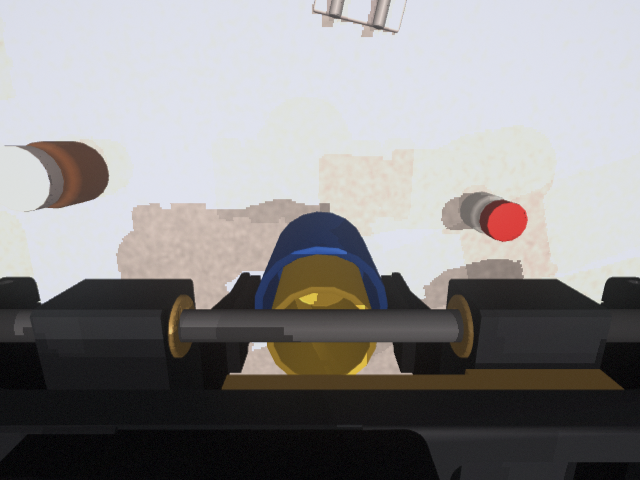

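View pics/c18.png

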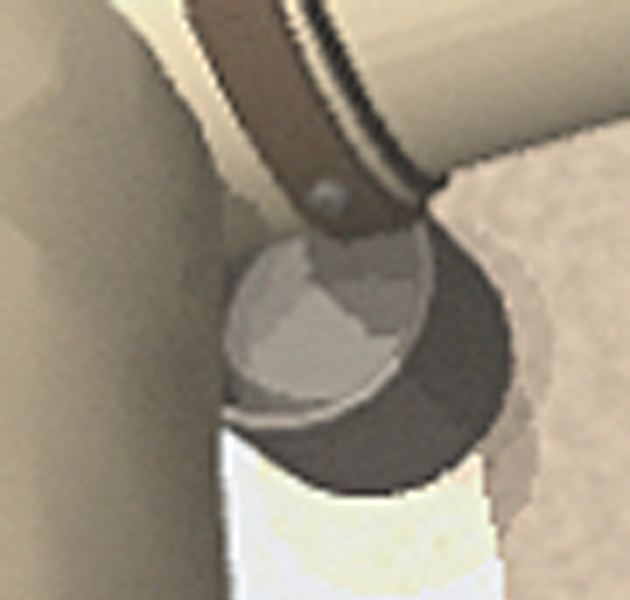

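```bash
python3 - <<'E'
from h import *
from scipy.optimize import minimize
S=camera_info("side");T=camera_info("top")
si=cv2.imread("pics/side18.png");ti=cv2.imread("pics/top12.png")
# edge-alignment: maximise gradient along the silhouette
def gm(im):
    g=cv2.GaussianBlur(im,(0,0),1.0).astype(float); 
    return np.sqrt(sum(cv2.Sobel(g[:,:,i],cv2.CV_64F,1,0)**2+cv2.Sobel(g[:,:,i],cv2.CV_64F,0,1)**2 for i in range(3)))
def score(v,items):
    t=0
    for I,g in items:
        h=cylhull(I,[v[0],v[1],.039],[0,0,1],.038,.078)[:,0,:]; h=np.vstack([h,h[:1]])
        p=np.vstack([np.linspace(h[i],h[i+1],max(2,int(np.linalg.norm(h[i+1]-h[i])*2)))[:-1] for i in range(len(h)-1)]).astype(np.float32)
        t+=cv2.remap(g.astype(np.float32),p[:,:1],p[:,1:],cv2.INTER_LINEAR).mean()
    return -t
gs=gm(si);gt=gm(cv2.imread("pics/top0.png"))
for nm,it in (("side",[(S,gs)]),("top",[(T,gt)]),("both",[(S,gs),(T,gt)])):
    X=[(score((x,y),it),x,y) for x in np.arange(.56,.586,.0005) for y in np.arange(.216,.24,.0005)]
    print(nm,min(X))
_,x,y=min(X)
for i in (0,.078):
    draw(si,S,circ([x,y,i],.038),(0,255,255))
cv2.imwrite("pics/c19.png",cv2.convertScaleAbs(crop(si,220,140,90,90,6),alpha=1.5))
E
```

```text
side (np.float32(-257.2972), np.float64(0.5719999999999987), np.float64(0.2275))
top (np.float32(-259.9476), np.float64(0.5724999999999987), np.float64(0.2295))
both (np.float32(-513.2602), np.float64(0.5724999999999987), np.float64(0.2295))
```

View pics/c19.png

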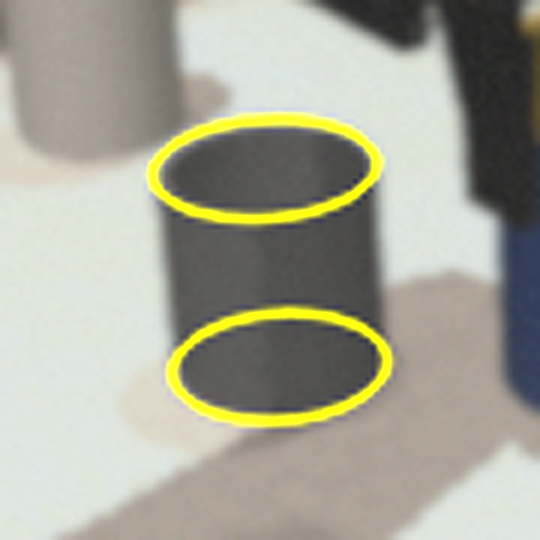

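The large beaker is at (0.5725, 0.2285); side and top agree to 2 mm. I carry the pair over it.

```bash
python3 -m inch '[{"x":-0.004,"y":0.025,"z":0,"ax":0,"ay":0,"az":0,"grip":1},{"x":-0.012,"y":0.07,"z":0,"ax":0,"ay":0,"az":0,"grip":1},{"x":-0.02,"y":0.12,"z":0,"ax":0,"ay":0,"az":0,"grip":1},{"x":-0.029,"y":0.17,"z":0,"ax":0,"ay":0,"az":0,"grip":1},{"x":-0.037,"y":0.215,"z":0,"ax":0,"ay":0,"az":0,"grip":1}]' 20; python3 -m inch '[{"x":-0.003,"y":0.022,"z":0,"ax":0,"ay":0,"az":0,"grip":1},{"x":-0.003,"y":0.022,"z":0,"ax":0,"ay":0,"az":0,"grip":1},{"x":-0.003,"y":0.022,"z":0,"ax":0,"ay":0,"az":0,"grip":1}]'; python3 - <<'E'
from h import *
go([.5725,.228,.18],frame([-1,0,0],[0,0,-1]))
E
```

```text
clock: 20.65
position: [0.5664, 0.2034, 0.1762]
tcp_rot: [0.0, 1.0, -0.002, -0.003]
ft_force: [0.4, -0.6, -2.4]
gripper_width: 0.0589
clock: 21.02
position: [0.5688, 0.2244, 0.1752]
tcp_rot: [0.001, 1.0, -0.003, -0.004]
ft_force: [0.4, 0.1, -3.6]
gripper_width: 0.0587
clock 21.02 shift [-0.0036  0.0036 -0.0048] rot [-0.4 -0.5 -0.1] pos [0.5688 0.2244 0.1752] J [ 0.64  0.4  -0.09 -0.   -1.09 -0.64] w 0.0587 F [ 0.4  0.1 -3.6]
```

```bash
python3 -m inch '[{"x":-0.0035,"y":0.0035,"z":0.01,"ax":-0.3,"ay":-0.4,"az":0,"grip":1},{"x":-0.0035,"y":0.0035,"z":0.026,"ax":-0.3,"ay":-0.4,"az":0,"grip":1},{"x":-0.0035,"y":0.0035,"z":0.026,"ax":-0.3,"ay":-0.4,"az":0,"grip":1},{"x":-0.0035,"y":0.0035,"z":0.026,"ax":-0.3,"ay":-0.4,"az":0,"grip":1}]' 20; python3 - <<'E'
from h import *
read_camera("side")
go([.5725,.228,.15],frame([-1,0,0],[0,0,-1]))
W=camera_info("wrist");w=np.ascontiguousarray(read_camera("wrist")[:,:,::-1])
s=status.read_state()["position"]; cv2.imwrite("pics/w20.png",w)
c=s[:2]+[0,.0006]; zt=s[2]+.019
for z in (zt,zt-.078): draw(w,W,circ([*c,z],.03),(255,0,255))
for z in (0,.078): draw(w,W,circ([.5725,.2285,z],.038),(0,255,0))
draw(w,W,circ([.5725,.2285,.078],.034),(0,255,0))
cv2.imwrite("pics/c20.png",crop(w,220,140,200,200,3))
w=np.ascontiguousarray(read_camera("side")[:,:,::-1]);cv2.imwrite("pics/c20s.png",crop(w,200,80,140,150,4))
E
```

```text
clock: 21.52
position: [0.5723, 0.2275, 0.1491]
tcp_rot: [0.001, 1.0, -0.001, -0.001]
ft_force: [0.1, -0.4, -2.8]
gripper_width: 0.0594
clock 21.57 shift [-0.0001  0.0003 -0.0006] rot [-0.1 -0.1 -0.1] pos [0.5724 0.2277 0.1494] J [ 0.64  0.43 -0.12  0.   -1.03 -0.64] w 0.0587 F [ 0.2  0.5 -1.8]
```

View pics/c20.png

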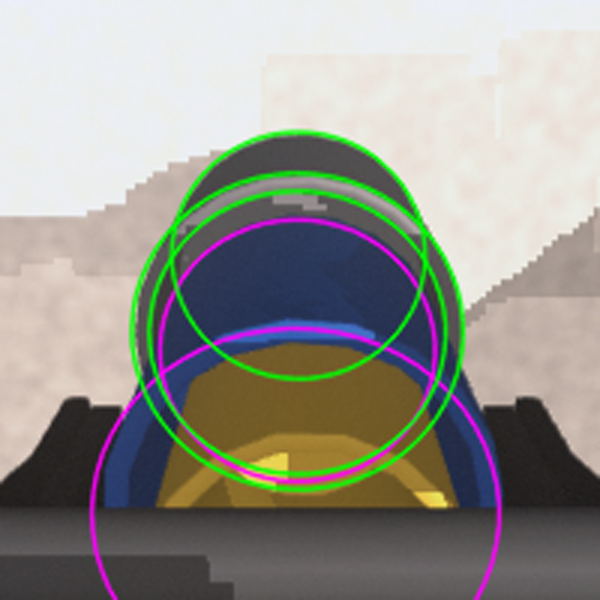

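View pics/c20s.png

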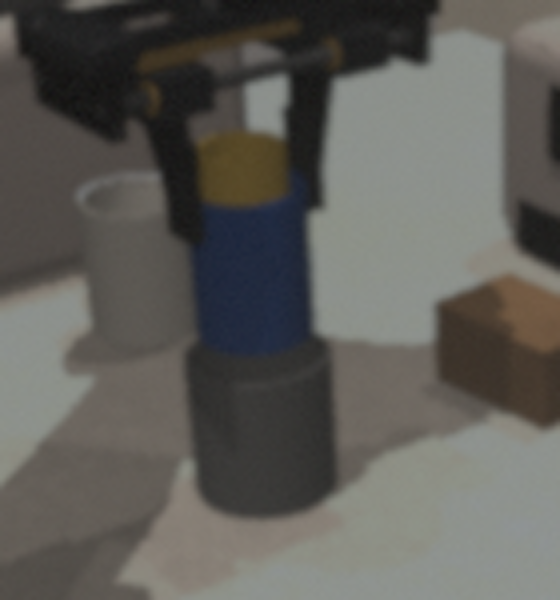

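The base of the blue (crop 300,350) is concentric with the large's mouth (crop 298,330) within about 1 mm. I lower.

```bash
python3 -m inch '[{"x":-0.0005,"y":0.0005,"z":0.012,"ax":0,"ay":0,"az":0,"grip":1},{"x":-0.0005,"y":0.0005,"z":0.025,"ax":0,"ay":0,"az":0,"grip":1},{"x":-0.0005,"y":0.0005,"z":0.037,"ax":0,"ay":0,"az":0,"grip":1},{"x":-0.0005,"y":0.0005,"z":0.043,"ax":0,"ay":0,"az":0,"grip":1},{"x":-0.0005,"y":0.0005,"z":0.043,"ax":0,"ay":0,"az":0,"grip":1}]' 20; python3 -c "
from h import *
go([.5727,.2283,.086],frame([-1,0,0],[0,0,-1]))"
```

```text
clock: 22.3
position: [0.5726, 0.2281, 0.1059]
tcp_rot: [0.001, 1.0, -0.001, -0.001]
ft_force: [-0.2, -0.3, -1.5]
gripper_width: 0.0588
clock 22.3 shift [-0.0001  0.0002  0.0199] rot [-0.1 -0.1 -0.1] pos [0.5726 0.2281 0.1059] J [ 0.64  0.47 -0.17  0.   -0.94 -0.64] w 0.0588 F [-0.2 -0.3 -1.5]
```

```bash
python3 -m inch '[{"x":0,"y":0,"z":0.008,"ax":0,"ay":0,"az":0,"grip":1},{"x":0,"y":0,"z":0.014,"ax":0,"ay":0,"az":0,"grip":1},{"x":0,"y":0,"z":0.019,"ax":0,"ay":0,"az":0,"grip":1},{"x":0,"y":0,"z":0.019,"ax":0,"ay":0,"az":0,"grip":1}]' 20; python3 -m inch '[{"x":0,"y":0,"z":0.001,"ax":0,"ay":0,"az":0,"grip":1},{"x":0,"y":0,"z":0.002,"ax":0,"ay":0,"az":0,"grip":1},{"x":0,"y":0,"z":0.002,"ax":0,"ay":0,"az":0,"grip":1}]'; python3 -m inch '[{"x":0,"y":0,"z":0.001,"ax":0,"ay":0,"az":0,"grip":1},{"x":0,"y":0,"z":0.001,"ax":0,"ay":0,"az":0,"grip":1}]'
```

```text
clock: 22.8
position: [0.5723, 0.228, 0.0863]
tcp_rot: [0.001, 1.0, -0.001, -0.001]
ft_force: [-0.7, 0.2, -3.4]
gripper_width: 0.0588
clock: 23.18
position: [0.5723, 0.2279, 0.0844]
tcp_rot: [0.001, 1.0, -0.001, -0.001]
ft_force: [0.0, 0.1, -2.9]
gripper_width: 0.0592
clock: 23.42
position: [0.5723, 0.2279, 0.0833]
tcp_rot: [0.001, 1.0, -0.001, -0.001]
ft_force: [-0.5, -0.7, -2.8]
gripper_width: 0.0587
```

```bash
python3 -m inch '[{"x":0,"y":0,"z":0.0007,"ax":0,"ay":0,"az":0,"grip":1},{"x":0,"y":0,"z":0.0007,"ax":0,"ay":0,"az":0,"grip":1}]'; python3 - <<'E'
from h import *
w=np.ascontiguousarray(read_camera("side")[:,:,::-1]);cv2.imwrite("pics/c21.png",crop(w,200,80,140,150,4))
print(status.read_state()["ft_force"],status.read_state()["position"])
E
```

```text
clock: 23.68
position: [0.5724, 0.228, 0.0829]
tcp_rot: [0.001, 1.0, -0.001, -0.001]
ft_force: [-0.5, -0.1, -1.6]
gripper_width: 0.0596
[-0.34260412  1.02749562 -1.241348  ] [0.57239231 0.22798855 0.08290215]
```

View pics/c21.png

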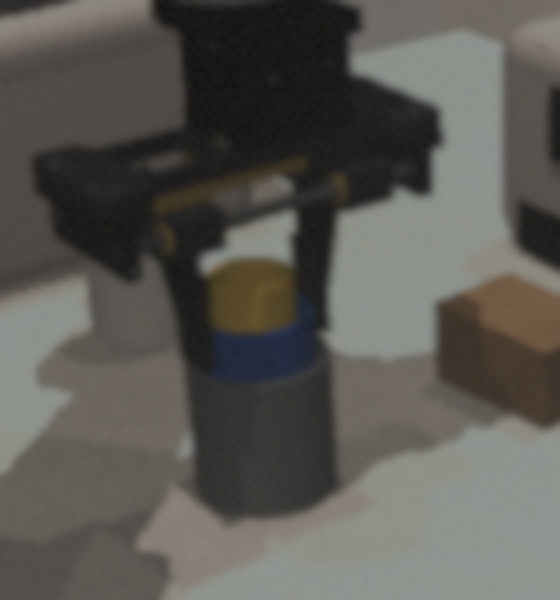

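```bash
python3 -m inch '[{"x":0,"y":0,"z":0.0007,"ax":0,"ay":0,"az":0,"grip":1},{"x":0,"y":0,"z":0.0007,"ax":0,"ay":0,"az":0,"grip":1}]'
```

```text
clock: 23.98
position: [0.5725, 0.228, 0.0829]
tcp_rot: [0.0, 1.0, -0.001, -0.001]
ft_force: [-0.9, -0.7, 2.4]
gripper_width: 0.0586
```

Contact (+2.4 N, from −2.8 N hanging). I release and back out straight up.

```bash
python3 -m inch '[{"x":0,"y":0,"z":0,"ax":0,"ay":0,"az":0,"grip":0},{"x":0,"y":0,"z":0,"ax":0,"ay":0,"az":0,"grip":-1},{"x":0,"y":0,"z":0,"ax":0,"ay":0,"az":0,"grip":-1},{"x":0,"y":0,"z":0,"ax":0,"ay":0,"az":0,"grip":-1},{"x":0,"y":0,"z":0,"ax":0,"ay":0,"az":0,"grip":-1}]' 20; python3 -m inch '[{"x":0,"y":0,"z":-0.005,"ax":0,"ay":0,"az":0,"grip":-1},{"x":0,"y":0,"z":-0.03,"ax":0,"ay":0,"az":0,"grip":-1},{"x":0,"y":0,"z":-0.07,"ax":0,"ay":0,"az":0,"grip":-1},{"x":0,"y":-0.04,"z":-0.12,"ax":0,"ay":0,"az":0,"grip":-1},{"x":0,"y":-0.08,"z":-0.14,"ax":0,"ay":0,"az":0,"grip":-1}]';python3 -m inch '[{"x":0,"y":0,"z":0,"ax":0,"ay":0,"az":0,"grip":-1},{"x":0,"y":0,"z":0,"ax":0,"ay":0,"az":0,"grip":-1}]'; python3 - <<'E'
from h import *
im={}
inf={c:camera_info(c) for c in("side","top","wrist")}
for c in inf: im[c]=np.ascontiguousarray(read_camera(c)[:,:,::-1])
cv2.imwrite("pics/top22.png",im["top"]);cv2.imwrite("pics/side22.png",im["side"]);cv2.imwrite("pics/w22.png",im["wrist"])
xy=[.5725,.2285]
for c in ("side","wrist"):
    for z,r in ((.078,.038),(.102,.03),(.122,.022)): draw(im[c],inf[c],circ([*xy,z],r),(0,255,0))
a=crop(im["side"],215,100,100,120,5);cv2.imwrite("pics/c22.png",a);
p=proj(inf["wrist"],[[*xy,.09]])[0].astype(int);print(p,status.read_state()["position"],status.read_state()["ft_force"])
x0=max(0,p[0]-80);y0=max(0,p[1]-80);cv2.imwrite("pics/c22w.png",crop(im["wrist"],x0,y0,160,150,4))
E
```

```text
clock: 24.6
position: [0.5725, 0.2281, 0.0828]
tcp_rot: [0.0, 1.0, -0.001, -0.001]
ft_force: [-1.1, -0.0, 0.3]
gripper_width: 0.0851
clock: 25.22
position: [0.574, 0.1483, 0.2269]
tcp_rot: [-0.0, 1.0, 0.0, 0.002]
ft_force: [0.4, -0.3, -0.6]
gripper_width: 0.0869
clock: 25.48
position: [0.574, 0.1484, 0.227]
tcp_rot: [-0.0, 1.0, 0.001, 0.002]
ft_force: [-0.3, -0.2, 0.3]
gripper_width: 0.0872
[321 312] [0.57356366 0.14891577 0.22564547] [ 0.41130666 -0.13279613 -0.90913169]
```

View pics/c22.png

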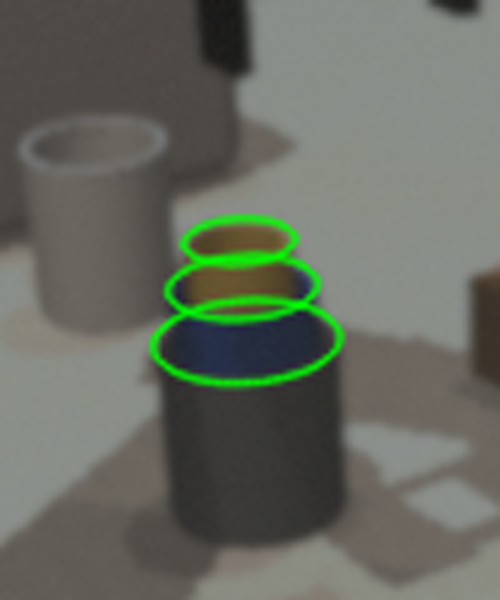

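View pics/c22w.png

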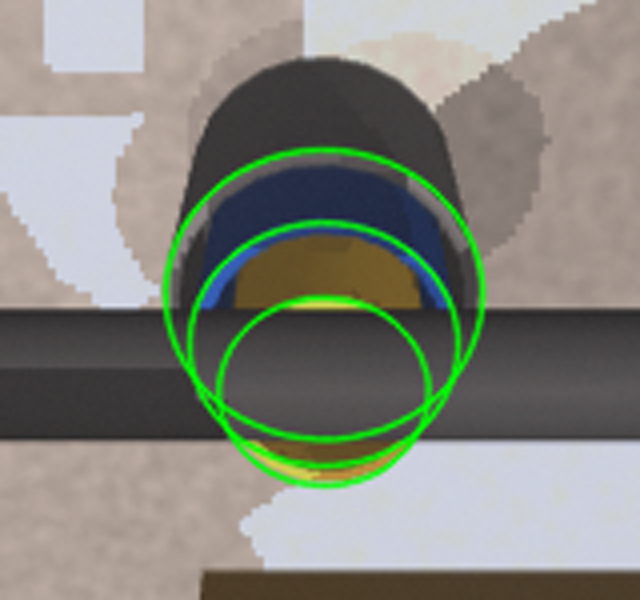

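View pics/top22.png

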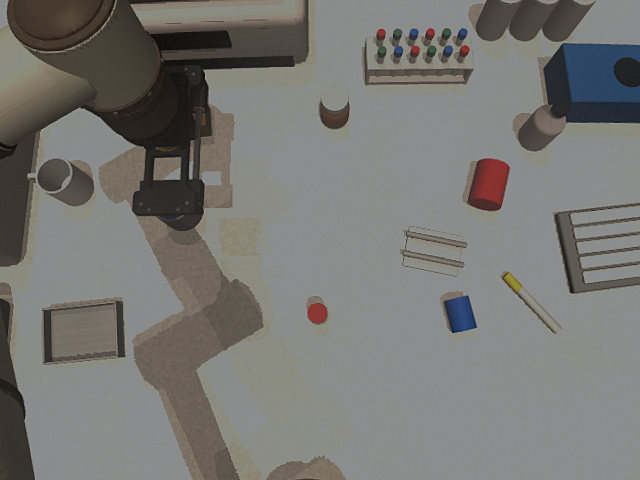

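View pics/side22.png

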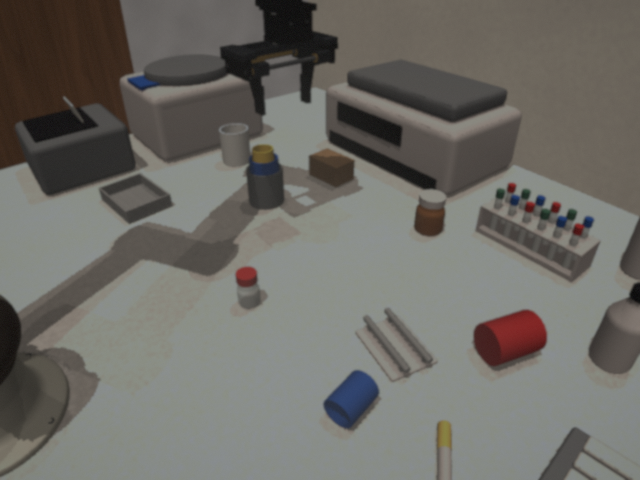

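All three rims lie on the rims predicted for a fully seated nest in the side view, and the other things are at their first pixels. I hand in.

```bash
python3 -c "
from rig import job,status
print(job.sign_off(),status.read_state()['clock'])"
```

```text
the job is handed in; nothing more can be done
the job is handed in; nothing more can be done
```

The three beakers are nested upright, small inside middle inside large. The job was handed in at about 25.5 s of the 72 s allowed, and it reports no verdict.

**What I did:** I took the larger blue beaker off the cradle, turned it mouth-up, stood it on the bench and let go. I then lifted the yellow one out of the large one, set it in the blue, and lowered the pair into the large one. I felt for each landing in steps of about 1 mm, and the wrist force stayed within about 6 N.

**Last checks:** In the side picture all three rims sit where a fully seated nest should show them. The wrist picture agrees to about 1–2 mm, though the gripper rod hides part of it. The gripper is open and clear of everything. The things I could see on the bench show no shift from the first pictures. The arm hides the carton and part of the nest in the last top picture, but the carton and the nest show undisturbed in the side picture.

**Disagreements:** The width read 43 mm on the 44 mm beaker and 59 mm on the 60 mm one when gripped near the fingertips, which I put down to the fingers flexing. The large beaker's position differed by about 2 mm between the side and top views, within the calibration.

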